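# Tap the boss of an engine cover to the bottom

## Task

A thread tap has been started in the round boss of the engine cover. Fit the T-handle wrench onto the tap's square, then work the tap down to the bottom of its hole (clockwise): about half a turn forward, a quarter back to break the chips, and again until it bottoms, easing off as soon as it tightens because a forced tap snaps. Leave the wrench seated upright on the tap, let go, and leave the other things alone.

Things in the scene. Friction and masses are not known exactly. Their poses are not given: they have to be found in the camera images.
- wrench: Loose steel T-handle wrench standing upright, 0.25 kg. Origin: centre of the underside of its 32 x 32 x 28 mm foot; z up, x along the bar. Square socket in the underside, 15.4 mm wide (sides along x, y), 19 mm deep. Above: 9 mm round stem, then a flat crossbar 110 long, 10 wide, 14 mm high, its middle 69 mm above the origin: grip it there from above. Fits the tap in any of four quarter turns.
- tap_square (a point): On the upright tap's axis at the foot of the square on its top, 92 mm above the bench at the start; x, y square to the flats; turns with the tap. The square is 14 mm wide, 13.5 mm tall, its last 5.5 mm tapering to 8.4 mm wide as a lead-in. Below is a 21 mm round shank whose shoulder carries the wrench: seated, the wrench's origin is at this point.
- tap_twist: The tap's upper part (shank and square), 43.5 mm above the boss. Origin on its axis, level with the boss's top at the start; z up. Forward is clockwise from above. Turns freely at 0.06 N m; when bound it winds up at 1.5 N m per rad. It snaps if the wrench bears on it with over 70 N in all (about 0.4 N m of turning, or as hard a push or pry); easing off at 0.15 to 0.25 N m is safe.
- tap_foot (a point): Lower end of the tap, hidden in the boss; sinks 3 mm a turn. Each forward stroke runs free for at least a quarter turn; chips bind it after about half a turn in all (exactly where differs each time) and only about a quarter turn back clears them. It binds twice on chips; the third tightening, four fifths of a turn or so from the start, is the bottom.
- hole_floor (a point): Bottom of the drilled hole, hidden in the boss: the height at which tap_foot ends, 2.2 to 2.5 mm below its start, different each time and too fine to measure. Only its height means anything; sideways it may lie up to 12 mm off the axis.
- cover: Cast aluminium engine cover fixed to the bench. Origin on the bench under its round boss (52 mm across, top 62 mm above the bench), in which the tap stands; z up. The plate, 32 mm thick, reaches from -60 to 130 mm in x and -55 to 95 mm in y; a dark steel strap with bolt heads up to 62 mm high crosses it at x = 105 mm.
- bottle: Bystander: brown glass bottle, 60 mm across, 190 mm tall, standing. Origin at the centre of its base.
- spanner: Bystander: steel spanner lying on the bench, along its x axis.
- tub: Bystander: grey plastic tub, 80 mm across, 50 mm tall. Origin at the centre of its base.
- sprocket: Bystander: dark steel hub disc, 68 mm across, 40 mm tall. Origin at the centre of its base.
Things that resemble listed ones, but are neither listed nor needed, are in the scene too. Several things look just like the wrench: the one meant starts farthest from the robot's base.

How it is judged:
By the outcome, as a careful person would: the job done as asked, in the order asked, and still so for the second after the job is handed in, with the robot touching nothing.
It also fails if it takes over 72 s, if anything falls off the work surface, if the arm or the gripper's body presses on something with over 40 N, if the wrist force passes 120 N, or if a joint passes its speed limit or range.

## Robot

A 6-joint arm with a two-finger parallel gripper is mounted at the origin on the work surface. World frame = base frame: x ahead of the robot, y to its left, z up, the work surface at z = 0. Lengths are in m, angles in rad, forces in N, time in s.
With the tool pointing down it reaches from about 0.425 to 0.95 m from the base axis. Payload 3.5 kg.
Tool frame: the origin (TCP) lies on the mounting face of the last link; the fingertips stand 173 mm ahead of it and the grasp point (between the pads) lies 155 mm ahead of it; z points along the fingers, x is the direction in which the jaws open and shut, and the axes are right-handed (so a half turn about z gives the same grasp; the last joint's range is limited). The gripper opens to 85 mm and grips with 20 to 120 N. Pads are 22 mm wide; open, the fingers measure 114 mm over their backs; the gripper's body (76 mm by 85 mm) begins 54 mm behind the grasp point. The pads swing forward as they close: fully open they stand 13 mm farther back than shut.
Start: joints at [1.184, 0.286, 1.577, -0, 1.279, -0.15], TCP at [0.158, 0.656, 0.405] pointing down, gripper open.
Joint ranges: [-2.77, 2.77], [-0.9, 2.22], [0.21, 2.48], [-1.53, 4.67], [0.24, 2.81], [-2.84, 2.84]. Speed limits (rad/s): [2.79, 2.79, 3.14, 3.14, 3.14, 3.14].

## Interface

Orientations are given as a unit quaternion [x, y, z, w].
In Python, from plant import get_state, read_camera, sign_off gives the robot as it stands.
- The arm moves only by the shell command python3 -m jog 'ROWS' [FORCE]. ROWS is JSON, a list of rows, each an object of numbers: "grip": the closure, from 0 (fully open) to 1 (shut); "x", "y", "z": the shift along the tool's x, y, z in mm; "rx", "ry", "rz": the turn, a rotation vector about the tool's x, y, z in degrees. A call has 1 to 8 rows; each row shifts and turns the commanded pose from where the row before left it, along the tool's axes as they then stand; what a row does not reach is not made up. A row lasts 1/12 s, in which the tool goes at most 41.7 mm and 7.16 degrees, less where a joint would pass 70% of its speed; a pose out of reach is approached as far as the arm can. A call with a gripper value outside its range is refused whole. The fingers move at their own pace and stop on an object; FORCE is the grip in N (left out, the last holds). Time passes only in rows, so rows that do not move let the fingers close. It gives the time, the measured TCP pose, the force and the opening at its end, in the units of the state.
- get_state(): the state, without advancing time (a new reading comes with each control period).
- read_camera(name): name is "scene" or "top" or "wrist"; returns a dict with "frame" (384x512x3 uint8, red, green, blue), "intrinsics" (3x3 intrinsics, pixels), "R" (3x3) and "t" (3): a world point X has camera coordinates R X + t. Camera axes: x right, y down, z forward; pixel columns grow to the right and rows downward; lengths in m; the calibration is good to about 2 mm. A picture is of the moment at which its call begins. There is no depth.
- sign_off(): hands the job in, once; it reports no verdict.
The state is a dict: "time": time; "qpos": joint angles; "dq": joint speeds; "joint_efforts": joint torques, N m; "eef_pos": TCP position; "tcp_rot": TCP orientation; "contact_force": force on the tool from outside, world axes, zero at the start; "wrist_torque": the same for the moment, N m; "opening": opening from 0.0 (shut) to 1.0 (fully open).
Only numpy, scipy, OpenCV 4.12 (cv2) and the standard library are available. Lean on these libraries where they do the work, as an engineer would, in place of code of your own. Each camera call takes 0.05 s, during which the arm holds its last target.

## Working session

There is one attempt and no reset: what is moved stays moved. The work goes in short steps, Python scripts to look and compute and a shell command to move; the robot and the scene stay as the last step left them, time stands still between calls to the robot, and variables do not carry over. Pictures are saved under pics/ and viewed, and the job is handed in when it is done.

```bash
ls; mkdir -p pics; python3 - <<'E'
from plant import *
import cv2
print(get_state())
for n in ["scene","top","wrist"]:
    c=read_camera(n); cv2.imwrite(f"pics/{n}0.png",c["frame"][:,:,::-1]); print(n,c["intrinsics"].tolist(),c["R"].tolist(),c["t"].tolist())
E
```

```text
pics
{'time': 0.0, 'qpos': array([ 1.18397177e+00,  2.87184695e-01,  1.57816516e+00, -4.59479602e-05,
        1.27861463e+00, -1.49972114e-01]), 'dq': array([ 1.02401503e-03,  1.78348736e-05, -1.05705066e-03, -4.20758970e-04,
        1.27821367e-03, -4.67184771e-04]), 'joint_efforts': array([-1.55388141e-03, -4.05969357e+01, -2.92630541e+01, -2.73816586e-04,
        5.95292149e-03, -1.39010535e-05]), 'eef_pos': array([0.15824581, 0.65593181, 0.40334042]), 'tcp_rot': array([ 7.85693788e-01,  6.18614472e-01, -1.02005245e-03,  6.05285296e-04]), 'contact_force': array([-0.98855834,  0.57718223,  1.42299378]), 'wrist_torque': array([-0.01816933, -0.05918539, -0.01814432]), 'opening': 1.0001904738802734}
scene [[493.72419570882175, 0.0, 251.0540792085364], [0.0, 493.72419570882175, 194.7015571854214], [0.0, 0.0, 1.0]] [[0.8144196340422745, 0.5797776181407869, 0.024053548375317625], [0.330714113289723, -0.4296984438362209, -0.8402305770654398], [-0.4768111103544463, 0.6922551270071791, -0.5416954902662878]] [-0.3661703536921376, -0.10908559026897244, 1.561706455277398]
top [[428.12061932010636, 0.0, 250.34353312950654], [0.0, 428.12061932010636, 203.93222404561794], [0.0, 0.0, 1.0]] [[-0.003966558527138354, -0.9999749146135449, 0.005868266957515789], [-0.9858729430028527, 0.0029278415879298914, -0.16746930464574547], [0.16744792225747174, -0.006449642414109001, -0.9858598254540984]] [-0.027689856283203654, 0.45851061604638793, 1.266782168662604]
wrist [[294.5363512691748, 0.0, 257.00943884515885], [0.0, 294.5363512691748, 190.35371887577048], [0.0, 0.0, 1.0]] [[0.2349297565365976, 0.9720092916003421, -0.002438552082285434], [0.9251813198793105, -0.2228409365969411, 0.30721562838335187], [0.29807303608349867, -0.07443019561442188, -0.9516368063188635]] [-0.6734285874445434, -0.039888948164265296, 0.38016253524236204]
```

View pics/scene0.png

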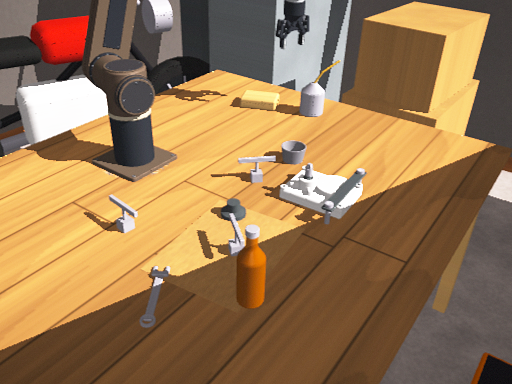

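View pics/top0.png

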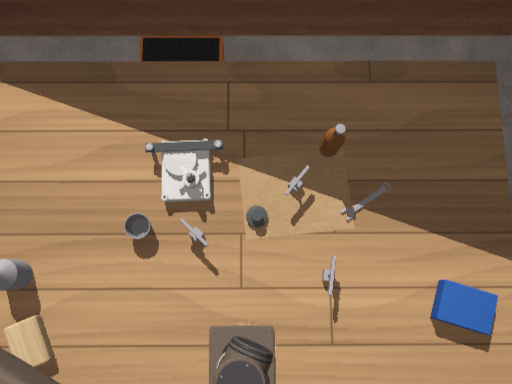

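View pics/wrist0.png

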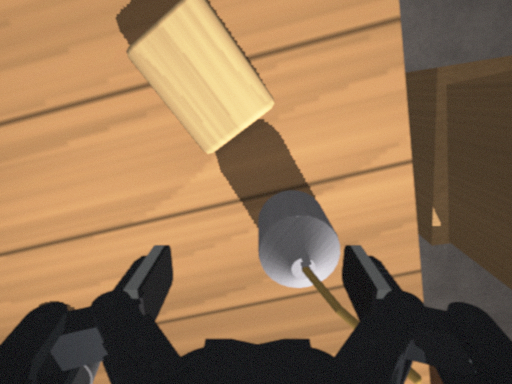

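The top view shows three wrenches, at pixels (297,182), (196,233) and (332,275). The one at (297,182) is farthest from the base, whose axis is near (245,370). The tap is at (191,178), the bottle at (335,135) and the sprocket at (257,216). Next I zoom in.

```bash
cat > h.py <<'E'
import numpy as np, cv2
from plant import *
from scipy.spatial.transform import Rotation as Ro
def ray(c,u,v):
    K=c["intrinsics"];R=c["R"];t=c["t"]
    d=R.T@np.linalg.solve(K,[u,v,1.]); return -R.T@t,d
def plane(c,u,v,z):
    o,d=ray(c,u,v); return o+d*(z-o[2])/d[2]
def two(c1,p1,c2,p2):
    o1,d1=ray(c1,*p1);o2,d2=ray(c2,*p2)
    A=np.stack([d1,-d2],1);s=np.linalg.lstsq(A,o2-o1,rcond=None)[0]
    a=o1+s[0]*d1;b=o2+s[1]*d2
    return (a+b)/2,np.linalg.norm(a-b)
def proj(c,X):
    p=c["intrinsics"]@(c["R"]@np.array(X,float)+c["t"]);return p[:2]/p[2]
def crop(c,name,u0,u1,v0,v1,s):
    f=c["frame"][v0:v1,u0:u1,::-1]
    cv2.imwrite("pics/"+name,cv2.resize(f,None,fx=s,fy=s,interpolation=cv2.INTER_CUBIC))
E
python3 - <<'E'
from h import *
c=read_camera("top");crop(c,"t1.png",140,350,110,250,3.8//1 if 0 else 3)
crop(c,"t1w.png",265,345,110,220,5);crop(c,"t1t.png",140,230,130,215,6)
c=read_camera("scene");crop(c,"s1.png",210,290,200,310,5);crop(c,"s1t.png",270,370,150,225,6)
for n,p,z in [("w",(297,182),.069),("w2",(196,233),.069),("w3",(332,275),.069),("tap",(191,178),.1055)]:
    X=plane(read_camera("top"),*p,z);print(n,X,np.hypot(*X[:2]))
E
```

```text
w [ 0.51972651 -0.16959442  0.069     ] 0.5466972737614211
w2 [0.36701764 0.13112061 0.069     ] 0.3897365303892559
w3 [ 0.24357306 -0.26500485  0.069     ] 0.3599380598657113
tap [0.5243662  0.14407181 0.1055    ] 0.5437983044233543
```

View pics/t1w.png

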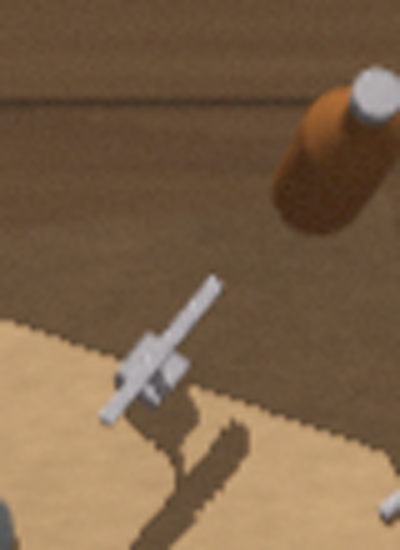

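View pics/t1t.png

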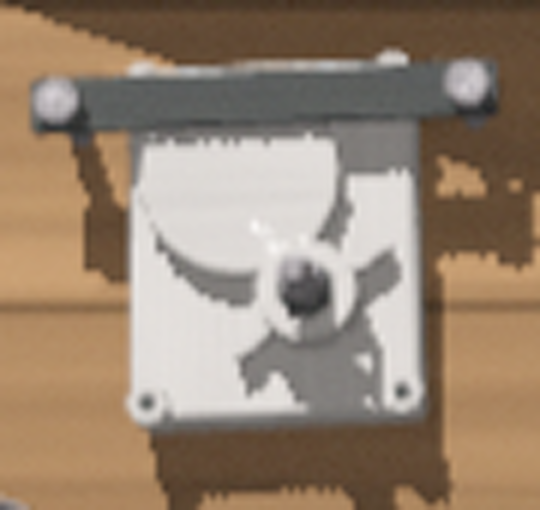

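View pics/s1.png

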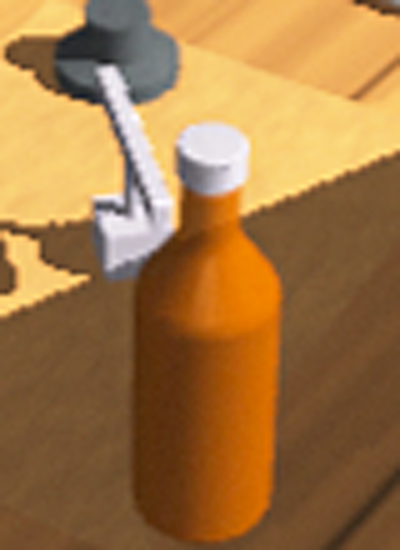

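View pics/s1t.png

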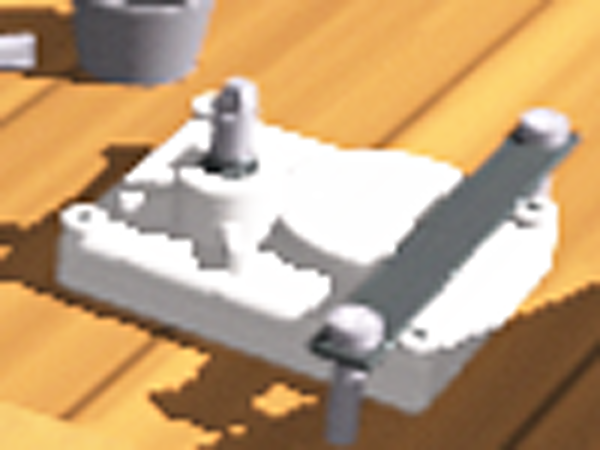

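```bash
python3 - <<'E'
from h import *
np.set_printoptions(precision=4,suppress=True)
s=get_state();T=Ro.from_quat(s["tcp_rot"]).as_matrix();print(T)
w=read_camera("wrist");C=-w["R"].T@w["t"]
print("cam in tool",T.T@(C-s["eef_pos"]),"\naxes",(w["R"]@T))
c=read_camera("top")
a=plane(c,308.6,166.4,.076);b=plane(c,286.2,193.6,.076);print(a,b,np.linalg.norm(a-b),(a+b)/2,np.degrees(np.arctan2(*(a-b)[1::-1])))
print("bottle cap",plane(c,265+377/5,110+95/5,.19))
sp=read_camera("scene")
print("bottle2",two(c,(340.4,129),sp,(210+210/5,200+145/5)))
print("tap2",two(c,(140+305/6,130+288/6),sp,(270+240/6,150+85/6)))
E
```

```text
[[ 0.2346  0.9721 -0.0001]
 [ 0.9721 -0.2346 -0.0002]
 [-0.0002 -0.0001 -1.    ]]
cam in tool [-0.0003 -0.0785  0.0311] 
axes [[ 1.      0.0003  0.0003]
 [-0.0002  0.9515 -0.3076]
 [-0.0004  0.3076  0.9515]]
[ 0.5661 -0.2048  0.076 ] [ 0.4829 -0.1358  0.076 ] 0.10800081003666516 [ 0.5245 -0.1703  0.076 ] -39.65598617426966
bottle cap [ 0.6431 -0.2792  0.19  ]
bottle2 (array([ 0.6445, -0.2795,  0.1873]), np.float64(0.0012593075259968098))
tap2 (array([0.5311, 0.1492, 0.1011]), np.float64(0.013557172314165759))
```

Wrench: about (0.5245, -0.170), bar yaw -40°, measured length 108 mm against 110 mm. The tap is near (0.525, 0.145). I go over the tap first to look at it with the wrist camera.

```bash
R='{"x":-20.5,"y":23.8}'; python3 -m jog '[{"x":-12,"y":14},{"x":-20.5,"y":23.8},{"x":-20.5,"y":23.8},{"x":-20.5,"y":23.8},{"x":-20.5,"y":23.8},{"x":-20.5,"y":23.8},{"x":-20.5,"y":23.8},{"x":-20.5,"y":23.8}]' && python3 -m jog '[{"x":-20.5,"y":23.8,"z":5},{"x":-20.5,"y":23.8,"z":5},{"x":-20.5,"y":23.8,"z":5},{"x":-20.5,"y":23.8,"z":5},{"x":-20.5,"y":23.8,"z":5},{"x":-20.5,"y":23.8,"z":5},{"x":-20.5,"y":23.8,"z":5},{"x":-20.5,"y":23.8,"z":5}]' && python3 -m jog '[{"x":-20.5,"y":23.8,"z":6},{"x":-20.5,"y":23.8,"z":6},{"x":-20.5,"y":23.8,"z":6},{"x":-20,"y":24,"z":6},{"x":-9,"y":9},{},{},{}]'; python3 - <<'E'
from h import *
np.set_printoptions(precision=4,suppress=True)
s=get_state();print(s["time"],s["eef_pos"],s["qpos"],s["tcp_rot"])
c=read_camera("wrist");cv2.imwrite("pics/w1.png",c["frame"][:,:,::-1])
E
```

```text
0.6 [0.1583 0.6562 0.4048] [ 1.184   0.2863  1.5767  0.      1.2786 -0.15  ] [ 0.7857  0.6186  0.     -0.    ]$[0]: bad value
```

View pics/w1.png

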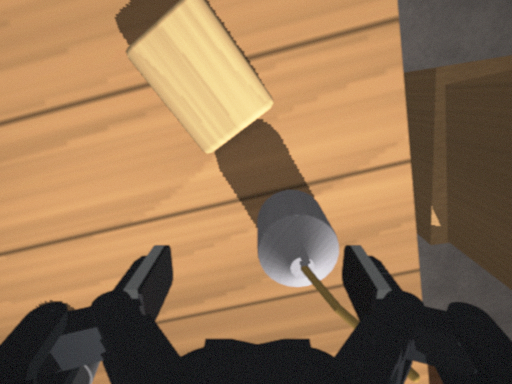

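The move was refused with "bad value", so the arm has not moved. The view still shows the start, with the white flask at (298,240). I'll try a row with every key written out.

```bash
python3 -m jog '[{"grip":0,"x":-12,"y":14,"z":0,"rx":0,"ry":0,"rz":0}]'; python3 -m jog '[{"grip":0,"x":-12,"y":14}]' ; python3 -m jog --help
```

```text
time: 0.73
eef_pos: [0.1679, 0.6422, 0.4048]
tcp_rot: [0.785, 0.619, 0.0, -0.001]
contact_force: [1.4, -1.1, 0.0]
opening: 1.004$[0]: bad value
invalid input: not JSON, or not a number
```

All seven keys are needed in each row.

```bash
python3 -m jog '[{"grip":0,"x":-20,"y":24,"z":0,"rx":0,"ry":0,"rz":0},{"grip":0,"x":-20,"y":24,"z":0,"rx":0,"ry":0,"rz":0},{"grip":0,"x":-20,"y":24,"z":0,"rx":0,"ry":0,"rz":0},{"grip":0,"x":-20,"y":24,"z":0,"rx":0,"ry":0,"rz":0},{"grip":0,"x":-20,"y":24,"z":0,"rx":0,"ry":0,"rz":0},{"grip":0,"x":-20,"y":24,"z":0,"rx":0,"ry":0,"rz":0},{"grip":0,"x":-20,"y":24,"z":0,"rx":0,"ry":0,"rz":0},{"grip":0,"x":-20,"y":24,"z":0,"rx":0,"ry":0,"rz":0}]' && python3 -m jog '[{"grip":0,"x":-20,"y":24,"z":4,"rx":0,"ry":0,"rz":0},{"grip":0,"x":-20,"y":24,"z":4,"rx":0,"ry":0,"rz":0},{"grip":0,"x":-20,"y":24,"z":4,"rx":0,"ry":0,"rz":0},{"grip":0,"x":-20,"y":24,"z":4,"rx":0,"ry":0,"rz":0},{"grip":0,"x":-20,"y":24,"z":4,"rx":0,"ry":0,"rz":0},{"grip":0,"x":-20,"y":24,"z":4,"rx":0,"ry":0,"rz":0},{"grip":0,"x":-20,"y":24,"z":4,"rx":0,"ry":0,"rz":0},{"grip":0,"x":-20,"y":24,"z":4,"rx":0,"ry":0,"rz":0}]' && python3 -m jog '[{"grip":0,"x":-20,"y":21,"z":6,"rx":0,"ry":0,"rz":0},{"grip":0,"x":-20,"y":21,"z":6,"rx":0,"ry":0,"rz":0},{"grip":0,"x":-20,"y":21,"z":6,"rx":0,"ry":0,"rz":0},{"grip":0,"x":-18,"y":16,"z":6,"rx":0,"ry":0,"rz":0},{"grip":0,"x":0,"y":0,"z":6,"rx":0,"ry":0,"rz":0},{"grip":0,"x":0,"y":0,"z":0,"rx":0,"ry":0,"rz":0}]'; python3 - <<'E'
from h import *
np.set_printoptions(precision=4,suppress=True)
s=get_state();print(s["time"],s["eef_pos"],s["qpos"],s["tcp_rot"])
c=read_camera("wrist");cv2.imwrite("pics/w2.png",c["frame"][:,:,::-1])
E
```

```text
time: 1.4
eef_pos: [0.3188, 0.4393, 0.405]
tcp_rot: [0.786, 0.619, 0.0, -0.0]
contact_force: [0.6, 1.0, 1.0]
opening: 1.002
time: 2.07
eef_pos: [0.468, 0.2387, 0.3729]
tcp_rot: [0.786, 0.619, 0.0, 0.0]
contact_force: [-0.1, 0.5, 0.2]
opening: 1.002
time: 2.57
eef_pos: [0.5259, 0.1447, 0.3414]
tcp_rot: [0.786, 0.618, -0.001, -0.001]
contact_force: [-0.9, -0.1, -1.1]
opening: 1.002
2.5667 [0.5259 0.1447 0.3414] [ 0.0825  0.0641  1.9519  0.0004  1.1282 -1.2491] [ 0.7865  0.6176 -0.001  -0.0009]
```

View pics/w2.png

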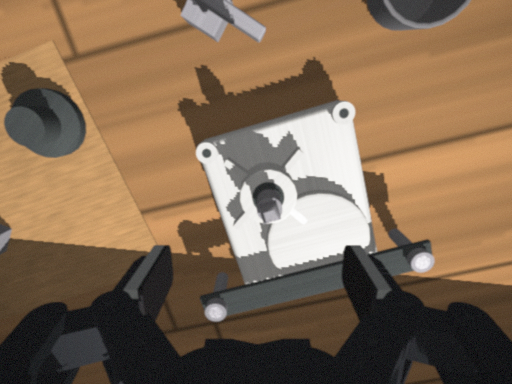

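The wrist view shows the tap at about (268,205) in the white boss. I zoom in on it.

```bash
python3 - <<'E'
from h import *
np.set_printoptions(precision=4,suppress=True)
c=read_camera("wrist");crop(c,"w2z.png",235,305,165,235,8)
for p in [(272,212),(268,205)]:print(plane(c,*p,.1055))
E
```

```text
[0.5324 0.155  0.1055]
[0.5262 0.1533 0.1055]
```

View pics/w2z.png

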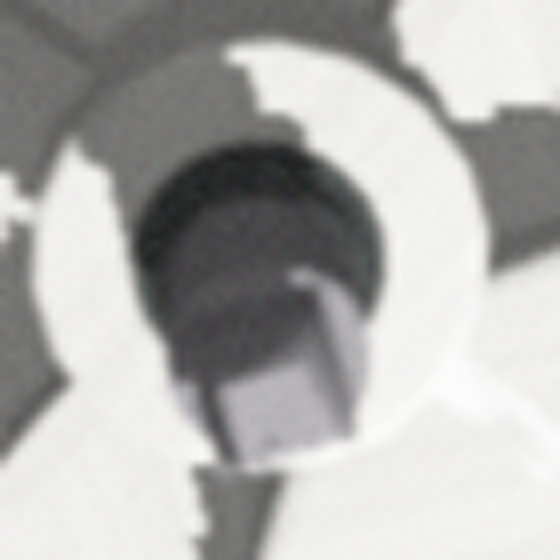

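```bash
python3 - <<'E'
from h import *
np.set_printoptions(precision=4,suppress=True)
c=read_camera("wrist")
P=np.array([plane(c,235+u/8-.4,165+v/8-.4,.1055) for u,v in [(218,388),(322,350),(352,432),(245,468)]])
print(P,P.mean(0));d=np.roll(P,-1,0)-P;print(np.linalg.norm(d,axis=1),np.degrees(np.arctan2(d[:,1],d[:,0]))%90)
# boss rim extremes: fit ellipse thresholds, left/right at z=.062
q=[plane(c,235+u/8-.4,165+v/8-.4,.062) for u,v in [(35,245),(490,240),(262,38)]]
print(np.array(q),np.linalg.norm(q[0]-q[1]))
A=np.array(q)[:,:2];M=np.c_[2*A,np.ones(3)];x=np.linalg.solve(M,(A**2).sum(1));print("boss",x[:2],np.sqrt(x[2]+x[:2]@x[:2]))
E
```

```text
[[0.5318 0.1479 0.1055]
 [0.5304 0.1583 0.1055]
 [0.5392 0.1592 0.1055]
 [0.5404 0.1485 0.1055]] [0.5355 0.1535 0.1055]
[0.0105 0.0089 0.0108 0.0086] [7.9501 6.2167 6.6151 4.0764]
[[0.5277 0.1286 0.062 ]
 [0.5391 0.1781 0.062 ]
 [0.5105 0.1586 0.062 ]] 0.05086137700195294
boss [0.5354 0.1529] 0.025511696764980135
```

Tap axis from the square: (0.5355, 0.1535). Boss rim fit: (0.5354, 0.1529), r = 25.5 mm against 26 mm. Flats at about 6° mod 90. I go to the wrench now.

```bash
python3 -m jog '[{"grip":0,"x":-31,"y":7,"z":0,"rx":0,"ry":0,"rz":0},{"grip":0,"x":-31,"y":7,"z":0,"rx":0,"ry":0,"rz":0},{"grip":0,"x":-31,"y":7,"z":0,"rx":0,"ry":0,"rz":0},{"grip":0,"x":-31,"y":7,"z":0,"rx":0,"ry":0,"rz":0},{"grip":0,"x":-31,"y":7,"z":0,"rx":0,"ry":0,"rz":0},{"grip":0,"x":-31,"y":8,"z":0,"rx":0,"ry":0,"rz":0},{"grip":0,"x":-31,"y":8,"z":0,"rx":0,"ry":0,"rz":0},{"grip":0,"x":-31,"y":8,"z":0,"rx":0,"ry":0,"rz":0}]' && python3 -m jog '[{"grip":0,"x":-30,"y":7,"z":0,"rx":0,"ry":0,"rz":0},{"grip":0,"x":-28,"y":7,"z":0,"rx":0,"ry":0,"rz":0},{"grip":0,"x":0,"y":0,"z":0,"rx":0,"ry":0,"rz":6.5},{"grip":0,"x":0,"y":0,"z":0,"rx":0,"ry":0,"rz":6.5},{"grip":0,"x":0,"y":0,"z":0,"rx":0,"ry":0,"rz":6.5},{"grip":0,"x":0,"y":0,"z":0,"rx":0,"ry":0,"rz":6.5},{"grip":0,"x":0,"y":0,"z":0,"rx":0,"ry":0,"rz":0}]'; python3 - <<'E'
from h import *
np.set_printoptions(precision=4,suppress=True)
s=get_state();print(s["time"],s["eef_pos"],s["qpos"],s["tcp_rot"])
c=read_camera("wrist");cv2.imwrite("pics/w3.png",c["frame"][:,:,::-1])
p=proj(c,[.5245,-.1703,.069]);print(p);u,v=p.astype(int);print(u,v);crop(c,"w3z.png",u-75,u+75,v-75,v+75,4)
E
```

```text
time: 3.38
eef_pos: [0.5249, -0.1094, 0.3437]
tcp_rot: [0.785, 0.619, 0.0, 0.001]
contact_force: [1.4, 0.7, 0.4]
opening: 1.0
time: 3.97
eef_pos: [0.5253, -0.1677, 0.3434]
tcp_rot: [0.905, 0.426, 0.0, 0.0]
contact_force: [-0.8, -0.7, 0.6]
opening: 1.001
3.9667 [ 0.5253 -0.1677  0.3434] [-0.4932  0.0745  1.9369  0.0002  1.1292 -1.3732] [0.9048 0.4259 0.0004 0.0004]
[254.3695 190.9014]
254 190
```

View pics/w3.png

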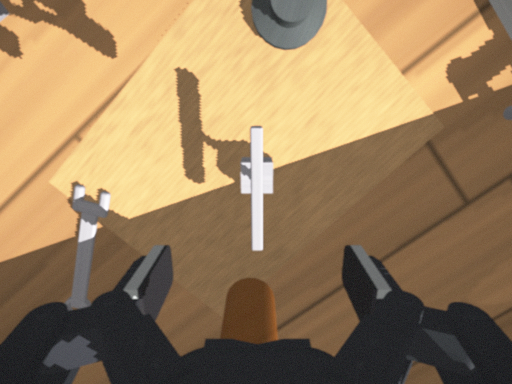

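View pics/w3z.png

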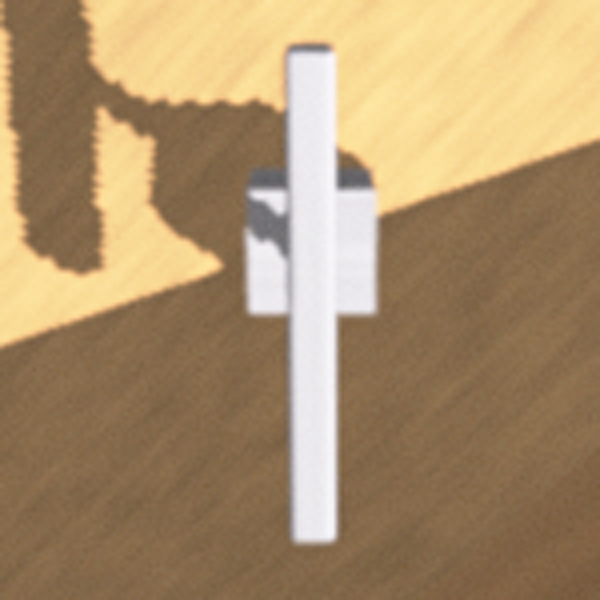

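```bash
python3 - <<'E'
from h import *
np.set_printoptions(precision=4,suppress=True)
s=get_state();T=Ro.from_quat(s["tcp_rot"]).as_matrix()
c=read_camera("wrist");x0,y0=254-75,190-75
a,b=[plane(c,x0+u/4-.4,y0+v/4-.4,.076) for u,v in [(311.5,51),(313.5,541)]]
m=(a+b)/2;print(a,b,np.linalg.norm(a-b),"mid",m)
print("tool mid",T.T@(m-s["eef_pos"])*1000,"dir",T.T@(b-a)/np.linalg.norm(b-a), "yaw tool",np.degrees(np.arctan2(T[1,0],T[0,0])),"bar yaw",np.degrees(np.arctan2(*(b-a)[1::-1])))
f=[plane(c,x0+u/4-.4,y0+v/4-.4,.028) for u,v in [(247,188),(377,188),(377,315),(247,315)]]
print("foot",np.mean(f,0),np.linalg.norm(f[0]-f[1]),np.linalg.norm(f[1]-f[2]),"tool",T.T@(np.mean(f,0)-s["eef_pos"])*1000)
E
```

```text
[ 0.4831 -0.134   0.076 ] [ 0.5674 -0.2026  0.076 ] 0.1086427296469617 mid [ 0.5253 -0.1683  0.076 ]
tool mid [ -0.4832   0.0791 267.3485] dir [0.0033 1.     0.001 ] yaw tool 50.65848142499075 bar yaw -39.154132860398704
foot [ 0.5253 -0.1686  0.028 ] 0.03195453167415886 0.03293138078201833 tool [ -0.6873   0.2398 315.3487]
```

The bar midpoint is within 0.5 mm of the tool axis and aligned with it (length 108.6 mm, foot 32 x 33 mm). I descend 119 mm and grip.

```bash
python3 -m jog '[{"grip":0,"x":-0.5,"y":0,"z":20,"rx":0,"ry":0,"rz":0},{"grip":0,"x":0,"y":0,"z":25,"rx":0,"ry":0,"rz":0},{"grip":0.3,"x":0,"y":0,"z":25,"rx":0,"ry":0,"rz":0},{"grip":0.4,"x":0,"y":0,"z":25,"rx":0,"ry":0,"rz":0},{"grip":0.5,"x":0,"y":0,"z":15,"rx":0,"ry":0,"rz":0},{"grip":0.5,"x":0,"y":0,"z":9,"rx":0,"ry":0,"rz":0},{"grip":0.5,"x":0,"y":0,"z":0,"rx":0,"ry":0,"rz":0},{"grip":0.5,"x":0,"y":0,"z":0,"rx":0,"ry":0,"rz":0}]' 60 && python3 -m jog '[{"grip":1,"x":0,"y":0,"z":0,"rx":0,"ry":0,"rz":0},{"grip":1,"x":0,"y":0,"z":0,"rx":0,"ry":0,"rz":0},{"grip":1,"x":0,"y":0,"z":0,"rx":0,"ry":0,"rz":0},{"grip":1,"x":0,"y":0,"z":0,"rx":0,"ry":0,"rz":0},{"grip":1,"x":0,"y":0,"z":0,"rx":0,"ry":0,"rz":0},{"grip":1,"x":0,"y":0,"z":0,"rx":0,"ry":0,"rz":0}]' 60;  python3 - <<'E'
from h import *
np.set_printoptions(precision=4,suppress=True)
s=get_state();print(s["time"],s["eef_pos"],s["tcp_rot"],s["wrist_torque"],s["opening"])
c=read_camera("wrist");cv2.imwrite("pics/w4.png",c["frame"][:,:,::-1])
E
```

```text
time: 4.73
eef_pos: [0.525, -0.1691, 0.2241]
tcp_rot: [0.904, 0.427, 0.0, 0.0]
contact_force: [0.5, -0.7, 0.0]
opening: 0.501
time: 5.23
eef_pos: [0.5255, -0.1695, 0.2254]
tcp_rot: [0.905, 0.426, 0.001, 0.001]
contact_force: [1.0, 0.4, 5.7]
opening: 0.102
5.2333 [ 0.5255 -0.1695  0.2254] [0.9047 0.426  0.0011 0.0012] [ 0.2158 -0.0891  0.0244] 0.10152793557962304
```

View pics/w4.png

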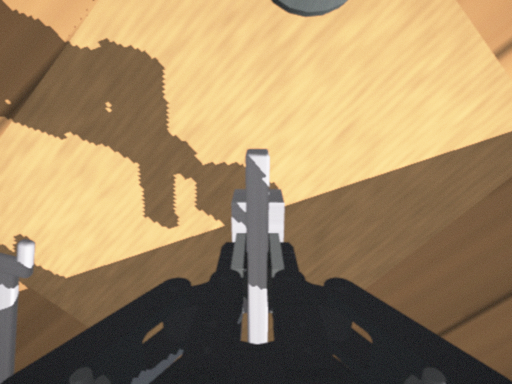

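The wrench is gripped (opening 0.10). The view shows the bar at (258,250), between the pads and aligned with them. I lift and carry it.

```bash
python3 -m jog '[{"grip":1,"x":0,"y":0,"z":-10,"rx":0,"ry":0,"rz":0},{"grip":1,"x":0,"y":0,"z":-25,"rx":0,"ry":0,"rz":0},{"grip":1,"x":0,"y":0,"z":-30,"rx":0,"ry":0,"rz":0},{"grip":1,"x":0,"y":0,"z":-30,"rx":0,"ry":0,"rz":0},{"grip":1,"x":0,"y":0,"z":-25,"rx":0,"ry":0,"rz":0},{"grip":1,"x":0,"y":0,"z":-20,"rx":0,"ry":0,"rz":0},{"grip":1,"x":12,"y":-9,"z":0,"rx":0,"ry":0,"rz":0},{"grip":1,"x":23,"y":-18,"z":0,"rx":0,"ry":0,"rz":0}]' && python3 -m jog '[{"grip":1,"x":23,"y":-18,"z":0,"rx":0,"ry":0,"rz":0},{"grip":1,"x":23,"y":-18,"z":0,"rx":0,"ry":0,"rz":0},{"grip":1,"x":23,"y":-18,"z":0,"rx":0,"ry":0,"rz":0},{"grip":1,"x":23,"y":-18,"z":0,"rx":0,"ry":0,"rz":0},{"grip":1,"x":23,"y":-18,"z":0,"rx":0,"ry":0,"rz":0},{"grip":1,"x":23,"y":-18,"z":0,"rx":0,"ry":0,"rz":0},{"grip":1,"x":23,"y":-18,"z":0,"rx":0,"ry":0,"rz":0},{"grip":1,"x":23,"y":-18,"z":0,"rx":0,"ry":0,"rz":0}]' && python3 -m jog '[{"grip":1,"x":23,"y":-18,"z":0,"rx":0,"ry":0,"rz":0},{"grip":1,"x":14,"y":-9,"z":0,"rx":0,"ry":0,"rz":-6.5},{"grip":1,"x":0,"y":0,"z":0,"rx":0,"ry":0,"rz":-6.5},{"grip":1,"x":0,"y":0,"z":0,"rx":0,"ry":0,"rz":-6.5},{"grip":1,"x":0,"y":0,"z":0,"rx":0,"ry":0,"rz":-6.5},{"grip":1,"x":0,"y":0,"z":0,"rx":0,"ry":0,"rz":-6.5},{"grip":1,"x":0,"y":0,"z":0,"rx":0,"ry":0,"rz":-6.5},{"grip":1,"x":0,"y":0,"z":0,"rx":0,"ry":0,"rz":-6.5}]' && python3 -m jog '[{"grip":1,"x":0,"y":0,"z":0,"rx":0,"ry":0,"rz":0},{"grip":1,"x":0,"y":0,"z":0,"rx":0,"ry":0,"rz":0}]';  python3 - <<'E'
from h import *
np.set_printoptions(precision=4,suppress=True)
s=get_state();print(s["time"],s["eef_pos"],s["tcp_rot"],s["qpos"],s["contact_force"],s["wrist_torque"],s["opening"])
T=Ro.from_quat(s["tcp_rot"]).as_matrix();print(np.degrees(np.arctan2(T[1,0],T[0,0])),"to go",T.T@(np.array([.5355,.1533,0])-s["eef_pos"])*1000)
c=read_camera("wrist");cv2.imwrite("pics/w5.png",c["frame"][:,:,::-1])
c=read_camera("scene");crop(c,"s5.png",270,370,100,225,5)
c=read_camera("top");crop(c,"t5.png",140,240,100,225,5)
E
```

```text
time: 5.95
eef_pos: [0.5261, -0.1267, 0.3654]
tcp_rot: [0.905, 0.425, 0.0, 0.002]
contact_force: [0.4, 0.7, -3.3]
opening: 0.104
time: 6.62
eef_pos: [0.5314, 0.1098, 0.3626]
tcp_rot: [0.905, 0.426, -0.002, -0.0]
contact_force: [0.2, -0.2, -3.8]
opening: 0.105
time: 7.28
eef_pos: [0.5344, 0.154, 0.3624]
tcp_rot: [0.667, 0.745, -0.001, -0.001]
contact_force: [0.4, -0.3, -3.1]
opening: 0.105
time: 7.45
eef_pos: [0.5346, 0.1541, 0.3628]
tcp_rot: [0.671, 0.742, -0.001, -0.001]
contact_force: [-0.1, 0.3, -3.2]
opening: 0.103
7.45 [0.5346 0.1541 0.3628] [ 0.6706  0.7418 -0.001  -0.0007] [ 0.0983  0.0652  1.909  -0.0003  1.1698 -1.5731] [-0.1372  0.3343 -3.1683] [ 0.0513  0.0138 -0.0035] 0.10288618338842358
95.7698749438474 to go [ -0.7426   1.7073 362.783 ]
```

View pics/w5.png

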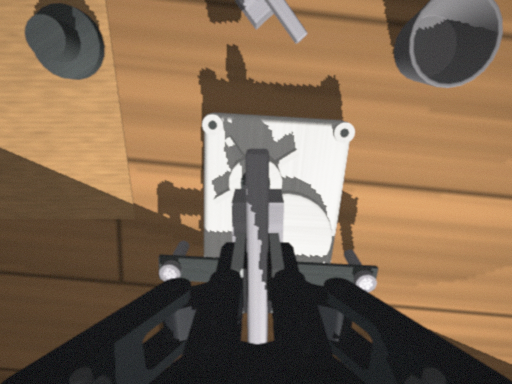

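View pics/s5.png

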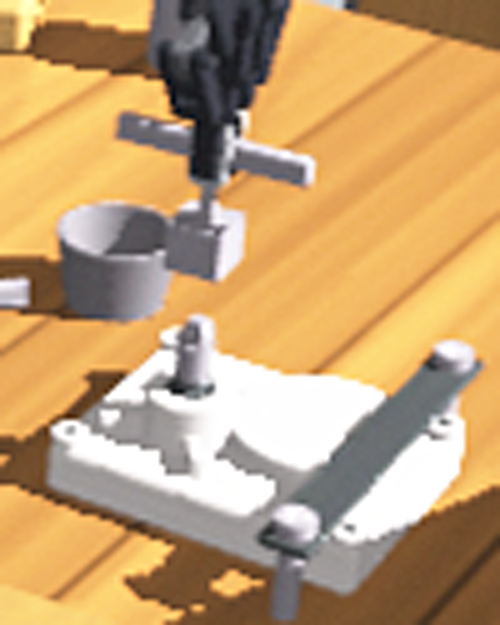

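The wrench hangs upright above the tap. In the scene crop the foot is at (205,240) and the tap at (195,345), as expected for a foot still 32 mm above it. I correct sideways and descend, feeling for contact.

```bash
python3 -m jog '[{"grip":1,"x":-0.8,"y":2.4,"z":5,"rx":0,"ry":0,"rz":0},{"grip":1,"x":0,"y":0,"z":10,"rx":0,"ry":0,"rz":0},{"grip":1,"x":0,"y":0,"z":10,"rx":0,"ry":0,"rz":0},{"grip":1,"x":0,"y":0,"z":3,"rx":0,"ry":0,"rz":0},{"grip":1,"x":0,"y":0,"z":0,"rx":0,"ry":0,"rz":0}]';  python3 - <<'E'
from h import *
np.set_printoptions(precision=4,suppress=True)
s=get_state();print(s["time"],s["eef_pos"],s["tcp_rot"],s["contact_force"],s["wrist_torque"])
T=Ro.from_quat(s["tcp_rot"]).as_matrix();print(np.degrees(np.arctan2(T[1,0],T[0,0])),"to go",T.T@(np.array([.5355,.1533,0])-s["eef_pos"])*1000)
c=read_camera("scene");crop(c,"s6.png",280,340,120,195,8)
c=read_camera("top");crop(c,"t6.png",150,230,130,210,7)
E
python3 -m jog '[{"grip":1,"x":0,"y":0,"z":2,"rx":0,"ry":0,"rz":0},{"grip":1,"x":0,"y":0,"z":2,"rx":0,"ry":0,"rz":0},{"grip":1,"x":0,"y":0,"z":0,"rx":0,"ry":0,"rz":0}]'
```

```text
time: 8.02
eef_pos: [0.5369, 0.1535, 0.3332]
tcp_rot: [0.67, 0.743, -0.002, -0.002]
contact_force: [0.4, 0.3, -4.0]
opening: 0.106
8.0167 [0.5369 0.1535 0.3332] [ 0.6697  0.7427 -0.0017 -0.0015] [ 0.4404  0.3216 -3.9735] [0.0051 0.0308 0.0425]
95.91778787681012 to go [ -0.0887   0.102  333.1892]
time: 8.37
eef_pos: [0.5376, 0.1537, 0.3316]
tcp_rot: [0.67, 0.743, -0.0, -0.0]
contact_force: [-0.8, -0.6, -2.7]
opening: 0.101
```

View pics/s6.png

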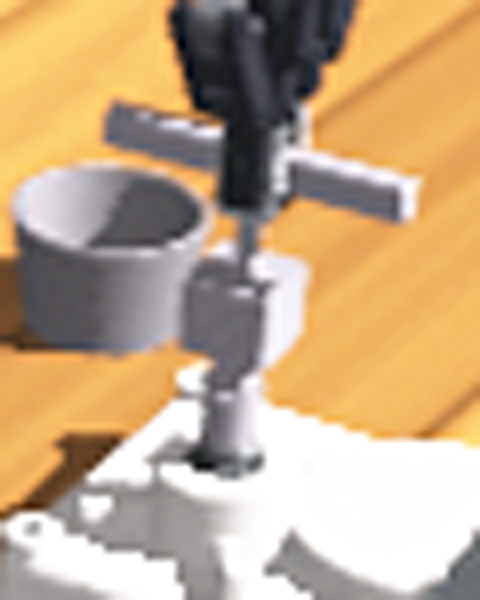

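View pics/t6.png

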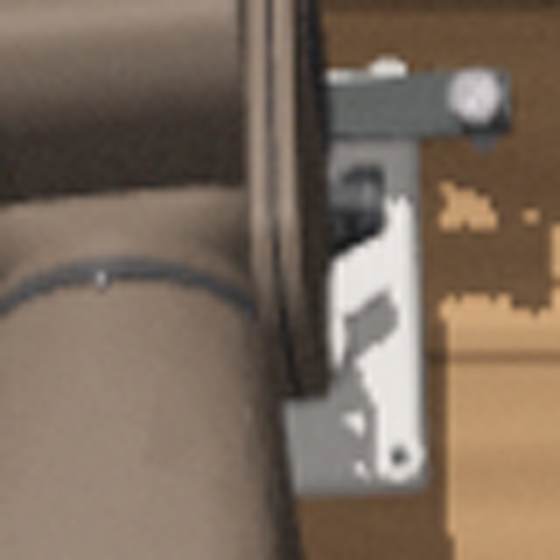

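```bash
python3 - <<'E'
from h import *
np.set_printoptions(precision=2,suppress=True)
c=read_camera("scene")
for z in [.062,.09,.106,.134,.15,.17]:print(z,(proj(c,[.5355,.1533,z])-[280,120]+.4)*8)
# foot corners underside / top at TCP pose
s=get_state();T=Ro.from_quat(s["tcp_rot"]).as_matrix()
for h in (225.4,197.4):
    for a,b in [(16,16),(16,-16),(-16,-16),(-16,16)]:
        print(h,a,b,(proj(c,s["eef_pos"]+T@np.array([a,b-.7,h])/1000)-[280,120]+.4)*8)
crop(c,"s7.png",280,340,120,195,8)
E
```

```text
0.062 [230.87 457.72]
0.09 [237.92 387.99]
0.106 [242.03 347.44]
0.134 [249.34 275.22]
0.15 [253.59 233.21]
0.17 [258.98 179.93]
225.4 16 16 [307.35 340.29]
225.4 16 -16 [222.21 316.53]
225.4 -16 -16 [183.96 354.8 ]
225.4 -16 16 [270.22 379.35]
197.4 16 16 [315.37 268.25]
197.4 16 -16 [229.21 244.91]
197.4 -16 -16 [190.64 282.34]
197.4 -16 16 [277.97 306.47]
```

View pics/s7.png

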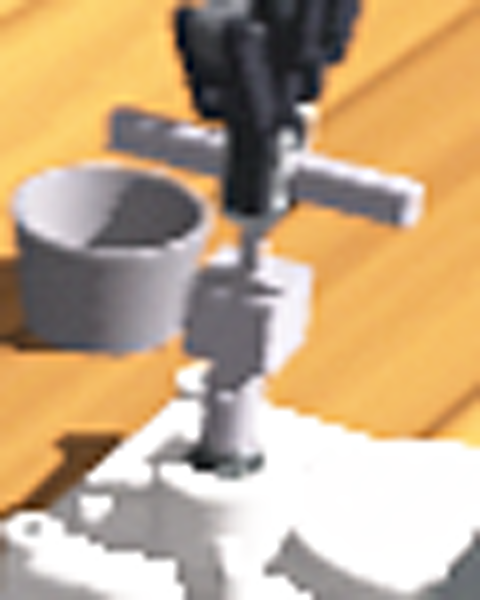

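The projected foot and shank agree with the picture within about 1 mm: foot edges at x 187 to 312 against 190 to 315 predicted, and shank at 232 against 235. I lower gently.

```bash
for i in 1; do python3 -m jog '[{"grip":1,"x":0,"y":0,"z":2,"rx":0,"ry":0,"rz":0},{"grip":1,"x":0,"y":0,"z":0,"rx":0,"ry":0,"rz":0}]'; python3 -m jog '[{"grip":1,"x":0,"y":0,"z":2,"rx":0,"ry":0,"rz":0},{"grip":1,"x":0,"y":0,"z":0,"rx":0,"ry":0,"rz":0}]'; python3 -m jog '[{"grip":1,"x":0,"y":0,"z":2,"rx":0,"ry":0,"rz":0},{"grip":1,"x":0,"y":0,"z":0,"rx":0,"ry":0,"rz":0}]'; done; python3 -c "
from plant import *;s=get_state();print(s['contact_force'],s['wrist_torque'],s['eef_pos'])"
```

```text
time: 8.58
eef_pos: [0.5375, 0.1537, 0.3295]
tcp_rot: [0.67, 0.743, -0.0, -0.0]
contact_force: [0.0, -0.4, -2.7]
opening: 0.102
time: 8.75
eef_pos: [0.5375, 0.1536, 0.3274]
tcp_rot: [0.67, 0.743, -0.0, -0.0]
contact_force: [-0.4, -0.5, -3.8]
opening: 0.105
time: 8.92
eef_pos: [0.5376, 0.1535, 0.3257]
tcp_rot: [0.669, 0.743, -0.0, 0.0]
contact_force: [-0.0, -0.5, -1.9]
opening: 0.106
[-0.00351689 -0.50206113 -1.94944507] [-0.19963496  0.02495051 -0.0273222 ] [0.53764076 0.15350972 0.32571734]
```

```bash
cat > st.py <<'E'
from plant import *
import numpy as np
from scipy.spatial.transform import Rotation as Ro
s=get_state();T=Ro.from_quat(s["tcp_rot"]).as_matrix()
print("t%.2f"%s["time"],"p",np.round(s["eef_pos"]*1000,1),"yaw%.1f"%np.degrees(np.arctan2(T[1,0],T[0,0])),"tilt",np.round(np.degrees(T[:2,2]),2),"F",np.round(s["contact_force"],1),"M",np.round(s["wrist_torque"],3),"q6 %.2f"%s["qpos"][5],"op%.3f"%s["opening"])
E
for k in 1; do python3 -m jog '[{"grip":1,"x":0,"y":0,"z":1,"rx":0,"ry":0,"rz":0},{"grip":1,"x":0,"y":0,"z":0.5,"rx":0,"ry":0,"rz":0}]'>/dev/null; python3 st.py;python3 -m jog '[{"grip":1,"x":0,"y":0,"z":1,"rx":0,"ry":0,"rz":0},{"grip":1,"x":0,"y":0,"z":0.5,"rx":0,"ry":0,"rz":0}]'>/dev/null; python3 st.py; done
```

```text
t9.08 p [537.8 153.5 325. ] yaw95.9 tilt [ 0.03 -0.04] F [-1.7 -1.6  2.9] M [-0.305  0.31  -0.035] q6 -1.58 op0.108
t9.25 p [537.5 153.4 322.8] yaw96.0 tilt [-0.02 -0.06] F [-1.2 -2.2 -0.8] M [-0.579  0.198 -0.015] q6 -1.58 op0.103
```

```bash
python3 -m jog '[{"grip":1,"x":-0.5,"y":-0.3,"z":1,"rx":0,"ry":0,"rz":0},{"grip":1,"x":0,"y":0,"z":0.5,"rx":0,"ry":0,"rz":0}]'>/dev/null; python3 st.py;python3 -m jog '[{"grip":1,"x":0,"y":0,"z":1,"rx":0,"ry":0,"rz":0},{"grip":1,"x":0,"y":0,"z":0.5,"rx":0,"ry":0,"rz":0}]'>/dev/null; python3 st.py
```

```text
t9.42 p [537.1 152.9 320.4] yaw95.9 tilt [-0.02 -0.01] F [ 0.2 -1.7 -1.5] M [-0.467  0.021 -0.011] q6 -1.58 op0.105
t9.58 p [537.3 153.  319.2] yaw95.9 tilt [-0.02 -0.02] F [ 0.4 -1.8 -0.7] M [-0.447  0.013  0.03 ] q6 -1.58 op0.105
```

```bash
python3 -m jog '[{"grip":1,"x":-0.4,"y":0,"z":1,"rx":0,"ry":0,"rz":0},{"grip":1,"x":0,"y":0,"z":0,"rx":0,"ry":0,"rz":0}]'>/dev/null; python3 st.py;python3 -m jog '[{"grip":1,"x":0,"y":0,"z":0.7,"rx":0,"ry":0,"rz":0},{"grip":1,"x":0,"y":0,"z":0,"rx":0,"ry":0,"rz":0}]'>/dev/null; python3 st.py; python3 -m jog '[{"grip":1,"x":0,"y":0,"z":0.5,"rx":0,"ry":0,"rz":0},{"grip":1,"x":0,"y":0,"z":0,"rx":0,"ry":0,"rz":0}]'>/dev/null; python3 st.py
```

```text
t9.75 p [537.3 152.8 318.3] yaw95.9 tilt [-0.03  0.02] F [-1.2 -1.  -3.2] M [-0.35   0.015  0.033] q6 -1.58 op0.101
t9.92 p [537.3 152.8 317.8] yaw95.9 tilt [-0.02  0.01] F [-1.  -1.8 -3.2] M [-0.286  0.116  0.026] q6 -1.58 op0.105
t10.08 p [537.3 152.8 317.4] yaw95.9 tilt [-0.02  0.01] F [-1.  -0.6 -2. ] M [-0.329  0.1   -0.009] q6 -1.58 op0.103
```

```bash
python3 -m jog '[{"grip":1,"x":-0.3,"y":0,"z":0.6,"rx":0,"ry":0,"rz":0},{"grip":1,"x":0,"y":0,"z":0,"rx":0,"ry":0,"rz":0}]'>/dev/null; python3 st.py;python3 -m jog '[{"grip":1,"x":0,"y":0,"z":0.6,"rx":0,"ry":0,"rz":0},{"grip":1,"x":0,"y":0,"z":0,"rx":0,"ry":0,"rz":0}]'>/dev/null; python3 st.py; python3 -c "
from h import *
c=read_camera('scene');crop(c,'s8.png',280,340,120,195,8)"
```

```text
t10.25 p [537.4 152.5 317.3] yaw95.9 tilt [-0.01  0.03] F [-1.7 -1.2  0.1] M [-0.164  0.281  0.043] q6 -1.58 op0.101
t10.42 p [537.6 152.6 317.2] yaw95.9 tilt [0.01 0.02] F [-2.7 -0.7  2.8] M [-0.143  0.636 -0.005] q6 -1.58 op0.103
```

View pics/s8.png

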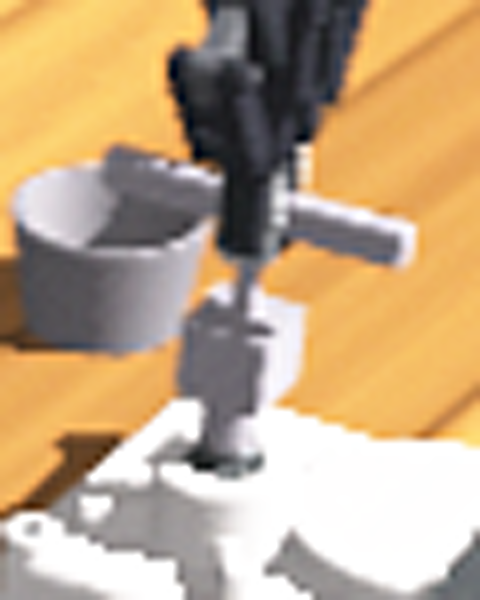

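Seated: TCP height 317.2 mm against 317.4 mm expected, contact is felt, and the foot sits on the shoulder at (240,400). I start turning clockwise, with forward as +rz and following the 3 mm/turn sink.

```bash
python3 -m jog '[{"grip":1,"x":0,"y":-0.5,"z":-0.3,"rx":0,"ry":0,"rz":3},{"grip":1,"x":0,"y":0,"z":0,"rx":0,"ry":0,"rz":3},{"grip":1,"x":0,"y":0,"z":0,"rx":0,"ry":0,"rz":3},{"grip":1,"x":0,"y":0,"z":0,"rx":0,"ry":0,"rz":3}]'>/dev/null; python3 st.py;python3 -m jog '[{"grip":1,"x":0,"y":0,"z":0,"rx":0,"ry":0,"rz":4},{"grip":1,"x":0,"y":0,"z":0,"rx":0,"ry":0,"rz":4},{"grip":1,"x":0,"y":0,"z":0.1,"rx":0,"ry":0,"rz":4},{"grip":1,"x":0,"y":0,"z":0,"rx":0,"ry":0,"rz":4}]'>/dev/null; python3 st.py
```

```text
t10.80 p [537.1 152.3 317.2] yaw83.8 tilt [ 0.05 -0.04] F [-2.5 -1.8  3.6] M [-0.385  0.499  0.073] q6 -1.37 op0.102
t11.13 p [537.  152.1 317.1] yaw67.8 tilt [ 0.01 -0.09] F [-3.2 -3.8  3.1] M [-0.54   0.617  0.09 ] q6 -1.09 op0.108
```

```bash
python3 -m jog '[{"grip":1,"x":-0.8,"y":-0.3,"z":0,"rx":0,"ry":0,"rz":4},{"grip":1,"x":0,"y":0,"z":0.1,"rx":0,"ry":0,"rz":4},{"grip":1,"x":0,"y":0,"z":0,"rx":0,"ry":0,"rz":4},{"grip":1,"x":0,"y":0,"z":0,"rx":0,"ry":0,"rz":4},{"grip":1,"x":0,"y":0,"z":0.1,"rx":0,"ry":0,"rz":4}]'>/dev/null; python3 st.py;python3 -m jog '[{"grip":1,"x":0,"y":0,"z":0,"rx":0,"ry":0,"rz":4},{"grip":1,"x":0,"y":0,"z":0.1,"rx":0,"ry":0,"rz":4},{"grip":1,"x":0,"y":0,"z":0,"rx":0,"ry":0,"rz":4},{"grip":1,"x":0,"y":0,"z":0.1,"rx":0,"ry":0,"rz":4},{"grip":1,"x":0,"y":0,"z":0,"rx":0,"ry":0,"rz":4}]'>/dev/null; python3 st.py
```

```text
t11.55 p [536.5 151.5 316.9] yaw47.8 tilt [ 0.04 -0.07] F [-2.1 -2.7  2.8] M [-0.466  0.496  0.084] q6 -0.74 op0.100
t11.97 p [536.4 151.4 316.8] yaw27.8 tilt [-0.02 -0.09] F [-2.7 -2.8  3.3] M [-0.62   0.676  0.066] q6 -0.39 op0.098
```

```bash
python3 -m jog '[{"grip":1,"x":-0.7,"y":0.2,"z":0,"rx":0,"ry":0,"rz":4},{"grip":1,"x":0,"y":0,"z":0.1,"rx":0,"ry":0,"rz":4},{"grip":1,"x":0,"y":0,"z":0,"rx":0,"ry":0,"rz":4}]'>/dev/null; python3 st.py;python3 -m jog '[{"grip":1,"x":0,"y":0,"z":0,"rx":0,"ry":0,"rz":4},{"grip":1,"x":0,"y":0,"z":0.1,"rx":0,"ry":0,"rz":4}]'>/dev/null; python3 st.py; python3 -m jog '[{"grip":1,"x":0,"y":0,"z":0,"rx":0,"ry":0,"rz":3},{"grip":1,"x":0,"y":0,"z":0,"rx":0,"ry":0,"rz":3}]'>/dev/null; python3 st.py;
```

```text
t12.22 p [535.9 151.1 316.7] yaw15.8 tilt [ 0.01 -0.06] F [-2.6 -2.1  3.5] M [-0.449  0.643  0.039] q6 -0.18 op0.104
t12.38 p [535.9 151.1 316.6] yaw7.8 tilt [-0.02 -0.06] F [-2.9 -2.6  4.9] M [-0.439  0.733  0.123] q6 -0.04 op0.101
t12.55 p [535.8 151.1 316.5] yaw1.8 tilt [-0.03 -0.06] F [-2.9 -3.3  3.6] M [-0.481  0.735  0.09 ] q6 0.06 op0.104
```

```bash
python3 -m jog '[{"grip":1,"x":0,"y":0,"z":0.1,"rx":0,"ry":0,"rz":3},{"grip":1,"x":0,"y":0,"z":0,"rx":0,"ry":0,"rz":3}]'>/dev/null; python3 st.py
```

```text
t12.72 p [535.8 151.1 316.5] yaw-4.2 tilt [-0.05 -0.06] F [-3.8 -1.7  5.1] M [-0.388  0.78   0.047] q6 0.17 op0.106
```

I add a read-only guard that stops the chain when the torque rises.

```bash
cat > g.py <<'E'
import runpy,sys
d=runpy.run_path("st.py");s=d["s"]
sys.exit(1 if abs(s["wrist_torque"][2])>0.15 or d["np"].linalg.norm(s["contact_force"])>15 else 0)
E
J='python3 -m jog'
python3 -m jog '[{"grip":1,"x":0,"y":-0.5,"z":0,"rx":0,"ry":0,"rz":3},{"grip":1,"x":0,"y":0,"z":0,"rx":0,"ry":0,"rz":3}]'>/dev/null; python3 g.py && python3 -m jog '[{"grip":1,"x":-0.3,"y":0,"z":0,"rx":0,"ry":0,"rz":3},{"grip":1,"x":0,"y":0,"z":0.1,"rx":0,"ry":0,"rz":3}]'>/dev/null&& python3 g.py && python3 -m jog '[{"grip":1,"x":0,"y":0,"z":0,"rx":0,"ry":0,"rz":3},{"grip":1,"x":0,"y":0,"z":0,"rx":0,"ry":0,"rz":3}]'>/dev/null&& python3 g.py && python3 -m jog '[{"grip":1,"x":0,"y":0,"z":0.1,"rx":0,"ry":0,"rz":3},{"grip":1,"x":0,"y":0,"z":0,"rx":0,"ry":0,"rz":3}]'>/dev/null&& python3 g.py && python3 -m jog '[{"grip":1,"x":0,"y":0,"z":0,"rx":0,"ry":0,"rz":3},{"grip":1,"x":0,"y":0,"z":0.1,"rx":0,"ry":0,"rz":3}]'>/dev/null&& python3 g.py
```

```text
t12.88 p [535.7 151.5 316.4] yaw-10.2 tilt [-0.08 -0.11] F [-5.3 -2.5  5.3] M [-0.651  0.817  0.068] q6 0.27 op0.102
t13.05 p [535.5 151.5 316.4] yaw-16.2 tilt [-0.06 -0.1 ] F [-3.1 -3.1  4.8] M [-0.592  0.822  0.104] q6 0.38 op0.103
t13.22 p [535.4 151.5 316.3] yaw-22.2 tilt [-0.08 -0.1 ] F [-3.7 -3.4  4.8] M [-0.608  0.886  0.004] q6 0.48 op0.106
t13.38 p [535.4 151.5 316.3] yaw-28.2 tilt [-0.1  -0.09] F [-3.6 -2.6  4.5] M [-0.508  0.947  0.03 ] q6 0.59 op0.108
t13.55 p [535.4 151.6 316.2] yaw-34.2 tilt [-0.11 -0.08] F [-4.6 -2.2  5.4] M [-0.493  1.009  0.122] q6 0.69 op0.102
```

```bash

python3 -m jog '[{"grip":1,"x":-0.3,"y":0.9,"z":0,"rx":0,"ry":0,"rz":3},{"grip":1,"x":0,"y":0,"z":0,"rx":0,"ry":0,"rz":3}]'>/dev/null; python3 g.py && python3 -m jog '[{"grip":1,"x":0,"y":0,"z":0,"rx":0,"ry":0,"rz":3},{"grip":1,"x":0,"y":0,"z":0.1,"rx":0,"ry":0,"rz":3}]'>/dev/null&& python3 g.py && python3 -m jog '[{"grip":1,"x":0,"y":0,"z":0,"rx":0,"ry":0,"rz":3},{"grip":1,"x":0,"y":0,"z":0,"rx":0,"ry":0,"rz":3}]'>/dev/null&& python3 g.py && python3 -m jog '[{"grip":1,"x":0,"y":0,"z":0.1,"rx":0,"ry":0,"rz":3},{"grip":1,"x":0,"y":0,"z":0,"rx":0,"ry":0,"rz":3}]'>/dev/null&& python3 g.py && python3 -m jog '[{"grip":1,"x":0,"y":0,"z":0,"rx":0,"ry":0,"rz":3},{"grip":1,"x":0,"y":0,"z":0.1,"rx":0,"ry":0,"rz":3}]'>/dev/null&& python3 g.py
```

```text
t13.72 p [534.7 151.2 316.2] yaw-40.2 tilt [-0.03 -0.01] F [-4.  -1.3  5.3] M [-0.231  0.741  0.052] q6 0.79 op0.106
t13.88 p [534.7 151.3 316.1] yaw-46.2 tilt [-0.05 -0.  ] F [-3.  -1.1  4.6] M [-0.186  0.821  0.085] q6 0.90 op0.105
t14.05 p [534.7 151.3 316.1] yaw-52.2 tilt [-0.06  0.01] F [-3.8 -1.   4.1] M [-0.114  0.827  0.09 ] q6 1.00 op0.102
t14.22 p [534.7 151.4 316. ] yaw-58.2 tilt [-0.07  0.02] F [-3.3 -0.8  4.9] M [-0.084  0.892  0.079] q6 1.11 op0.105
t14.38 p [534.6 151.5 316. ] yaw-64.2 tilt [-0.07  0.04] F [-3.2 -1.1  5. ] M [-0.039  0.891  0.061] q6 1.21 op0.100
```

```bash

python3 -m jog '[{"grip":1,"x":-0.3,"y":0.7,"z":0,"rx":0,"ry":0,"rz":3},{"grip":1,"x":0,"y":0,"z":0,"rx":0,"ry":0,"rz":3}]'>/dev/null; python3 g.py && python3 -m jog '[{"grip":1,"x":0,"y":0,"z":0,"rx":0,"ry":0,"rz":3},{"grip":1,"x":0,"y":0,"z":0.1,"rx":0,"ry":0,"rz":2}]'>/dev/null&& python3 g.py && python3 -m jog '[{"grip":1,"x":0,"y":0,"z":0,"rx":0,"ry":0,"rz":2},{"grip":1,"x":0,"y":0,"z":0,"rx":0,"ry":0,"rz":2}]'>/dev/null&& python3 g.py && python3 -m jog '[{"grip":1,"x":0,"y":0,"z":0,"rx":0,"ry":0,"rz":2},{"grip":1,"x":0,"y":0,"z":0,"rx":0,"ry":0,"rz":2}]'>/dev/null&& python3 g.py && python3 -m jog '[{"grip":1,"x":0,"y":0,"z":0,"rx":0,"ry":0,"rz":2},{"grip":1,"x":0,"y":0,"z":0.1,"rx":0,"ry":0,"rz":2}]'>/dev/null&& python3 g.py
```

```text
t14.55 p [534.  151.5 316. ] yaw-70.2 tilt [0.02 0.06] F [-2.2 -0.   2.2] M [-0.017  0.66   0.061] q6 1.32 op0.105
t14.72 p [534.1 151.6 315.9] yaw-75.2 tilt [0.02 0.07] F [-1.4  0.6  3.5] M [0.13  0.66  0.116] q6 1.40 op0.107
t14.88 p [534.1 151.6 315.9] yaw-79.1 tilt [0.02 0.07] F [-2.7  0.5  3.9] M [0.135 0.65  0.234] q6 1.47 op0.106
```

```bash

python3 -m jog '[{"grip":1,"x":0,"y":0,"z":0,"rx":0,"ry":0,"rz":0}]'>/dev/null; python3 g.py
```

```text
t14.97 p [534.1 151.6 315.9] yaw-79.1 tilt [0.02 0.07] F [-2.9 -0.4  3.9] M [0.165 0.741 0.226] q6 1.47 op0.102
```

Torque rose to 0.23 N m at yaw -79, after 175° of turning: the first bind. I back off about a quarter turn of the tap. Backlash (about 12°) and wind-up (about 7°) come on top, so 110° at the tool.

```bash

python3 -m jog '[{"grip":1,"x":0,"y":0,"z":0,"rx":0,"ry":0,"rz":-4},{"grip":1,"x":0,"y":0,"z":0,"rx":0,"ry":0,"rz":-4}]'>/dev/null; python3 st.py; python3 -m jog '[{"grip":1,"x":-0.2,"y":0.4,"z":0,"rx":0,"ry":0,"rz":-4},{"grip":1,"x":0,"y":0,"z":0,"rx":0,"ry":0,"rz":-4},{"grip":1,"x":0,"y":0,"z":0,"rx":0,"ry":0,"rz":-4}]'>/dev/null; python3 g.py && python3 -m jog '[{"grip":1,"x":0,"y":0,"z":0,"rx":0,"ry":0,"rz":-4},{"grip":1,"x":0,"y":0,"z":-0.1,"rx":0,"ry":0,"rz":-4}]'>/dev/null&& python3 g.py && python3 -m jog '[{"grip":1,"x":0,"y":0,"z":0,"rx":0,"ry":0,"rz":-4},{"grip":1,"x":0,"y":0,"z":-0.1,"rx":0,"ry":0,"rz":-4}]'>/dev/null&& python3 g.py && python3 -m jog '[{"grip":1,"x":0,"y":0,"z":0,"rx":0,"ry":0,"rz":-4},{"grip":1,"x":0,"y":0,"z":-0.1,"rx":0,"ry":0,"rz":-4}]'>/dev/null&& python3 g.py
```

```text
t15.13 p [534.1 151.5 315.9] yaw-70.8 tilt [0.02 0.06] F [-3.6  0.3  5.1] M [0.126 0.705 0.003] q6 1.33 op0.103
t15.38 p [534.  151.4 315.9] yaw-58.8 tilt [0.16 0.05] F [-2.3  0.2  3.1] M [ 0.045  0.294 -0.049] q6 1.12 op0.102
t15.55 p [533.9 151.3 315.9] yaw-50.8 tilt [0.09 0.03] F [-2.5  0.2  3. ] M [-0.121  0.486 -0.039] q6 0.98 op0.106
t15.72 p [533.9 151.2 316. ] yaw-42.9 tilt [0.09 0.01] F [-1.6 -0.3  3.4] M [-0.09   0.383 -0.053] q6 0.84 op0.105
t15.88 p [533.9 151.2 316.1] yaw-34.8 tilt [ 0.11 -0.  ] F [-1.9 -0.2  3.1] M [-0.238  0.366 -0.08 ] q6 0.70 op0.105
```

```bash

python3 -m jog '[{"grip":1,"x":0,"y":0,"z":-0.1,"rx":0,"ry":0,"rz":-4},{"grip":1,"x":0,"y":0,"z":0,"rx":0,"ry":0,"rz":-4},{"grip":1,"x":0,"y":0,"z":0,"rx":0,"ry":0,"rz":-4},{"grip":1,"x":0,"y":0,"z":-0.1,"rx":0,"ry":0,"rz":-4}]'>/dev/null; python3 g.py && python3 -m jog '[{"grip":1,"x":0,"y":0,"z":0,"rx":0,"ry":0,"rz":-4},{"grip":1,"x":0,"y":0,"z":-0.1,"rx":0,"ry":0,"rz":-4},{"grip":1,"x":0,"y":0,"z":0,"rx":0,"ry":0,"rz":-4},{"grip":1,"x":0,"y":0,"z":-0.1,"rx":0,"ry":0,"rz":-4}]'>/dev/null; python3 g.py && python3 -m jog '[{"grip":1,"x":0,"y":0,"z":0,"rx":0,"ry":0,"rz":-4},{"grip":1,"x":0,"y":0,"z":-0.1,"rx":0,"ry":0,"rz":-4},{"grip":1,"x":0,"y":0,"z":0,"rx":0,"ry":0,"rz":-4},{"grip":1,"x":0,"y":0,"z":-0.1,"rx":0,"ry":0,"rz":-4}]'>/dev/null; python3 g.py && python3 -m jog '[{"grip":1,"x":0,"y":0,"z":0,"rx":0,"ry":0,"rz":-4},{"grip":1,"x":0,"y":0,"z":-0.1,"rx":0,"ry":0,"rz":-4},{"grip":1,"x":0,"y":0,"z":0,"rx":0,"ry":0,"rz":-4},{"grip":1,"x":0,"y":0,"z":-0.1,"rx":0,"ry":0,"rz":-4}]'>/dev/null; python3 g.py
```

```text
t16.22 p [534.1 151.  316.2] yaw-18.8 tilt [ 0.14 -0.02] F [-0.6 -0.9  1.5] M [-0.237  0.187 -0.081] q6 0.42 op0.105
t16.55 p [534.2 151.  316.4] yaw-2.8 tilt [ 0.19 -0.03] F [ 0.2 -1.   1.5] M [-0.29   0.037 -0.14 ] q6 0.14 op0.103
t16.88 p [534.3 150.9 316.5] yaw13.2 tilt [ 0.23 -0.03] F [ 1.  -1.4  0.3] M [-0.302 -0.087 -0.126] q6 -0.14 op0.104
t17.22 p [534.4 150.9 316.6] yaw29.1 tilt [ 0.28 -0.02] F [ 1.6 -0.6  0.1] M [-0.28  -0.279 -0.089] q6 -0.42 op0.106
```

```bash

python3 -m jog '[{"grip":1,"x":0,"y":0,"z":0,"rx":0,"ry":0,"rz":-4},{"grip":1,"x":0,"y":0,"z":0,"rx":0,"ry":0,"rz":0}]'>/dev/null; python3 g.py && python3 -m jog '[{"grip":1,"x":0,"y":0,"z":0,"rx":0,"ry":0,"rz":4},{"grip":1,"x":0,"y":0,"z":0,"rx":0,"ry":0,"rz":4},{"grip":1,"x":0,"y":0,"z":0.1,"rx":0,"ry":0,"rz":4},{"grip":1,"x":0,"y":0,"z":0.1,"rx":0,"ry":0,"rz":4}]'>/dev/null; python3 g.py && python3 -m jog '[{"grip":1,"x":0,"y":0,"z":0,"rx":0,"ry":0,"rz":4},{"grip":1,"x":0,"y":0,"z":0.1,"rx":0,"ry":0,"rz":4},{"grip":1,"x":0,"y":0,"z":0,"rx":0,"ry":0,"rz":4},{"grip":1,"x":0,"y":0,"z":0.1,"rx":0,"ry":0,"rz":4}]'>/dev/null; python3 g.py && python3 -m jog '[{"grip":1,"x":0,"y":0,"z":0,"rx":0,"ry":0,"rz":4},{"grip":1,"x":0,"y":0,"z":0.1,"rx":0,"ry":0,"rz":4},{"grip":1,"x":0,"y":0,"z":0,"rx":0,"ry":0,"rz":4}]'>/dev/null; python3 g.py && python3 -m jog '[{"grip":1,"x":0,"y":0,"z":0,"rx":0,"ry":0,"rz":4},{"grip":1,"x":0,"y":0,"z":0.1,"rx":0,"ry":0,"rz":4},{"grip":1,"x":0,"y":0,"z":0,"rx":0,"ry":0,"rz":4}]'>/dev/null; python3 g.py
```

```text
t17.38 p [534.4 151.  316.7] yaw33.0 tilt [ 0.27 -0.02] F [ 2.1 -1.3 -1. ] M [-0.302 -0.414 -0.093] q6 -0.48 op0.101
t17.72 p [534.2 151.1 316.7] yaw16.7 tilt [ 0.2  -0.02] F [ 0.9 -1.4  1.6] M [-0.277 -0.206  0.074] q6 -0.20 op0.103
t18.05 p [534.2 151.  316.6] yaw0.7 tilt [ 0.18 -0.05] F [-0.  -1.6  3. ] M [-0.293 -0.028  0.1  ] q6 0.08 op0.101
t18.30 p [534.1 151.1 316.5] yaw-11.3 tilt [ 0.15 -0.04] F [-0.2 -1.6  3.3] M [-0.303  0.036  0.102] q6 0.29 op0.106
t18.55 p [534.  151.1 316.4] yaw-23.3 tilt [ 0.11 -0.03] F [-0.3 -2.3  2.3] M [-0.294  0.172  0.026] q6 0.50 op0.102
```

```bash

python3 -m jog '[{"grip":1,"x":0,"y":0.2,"z":0,"rx":0,"ry":0,"rz":4},{"grip":1,"x":0,"y":0,"z":0,"rx":0,"ry":0,"rz":4},{"grip":1,"x":0,"y":0,"z":0.1,"rx":0,"ry":0,"rz":4}]'>/dev/null; python3 g.py && python3 -m jog '[{"grip":1,"x":0,"y":0,"z":0,"rx":0,"ry":0,"rz":4},{"grip":1,"x":0,"y":0,"z":0.1,"rx":0,"ry":0,"rz":4},{"grip":1,"x":0,"y":0,"z":0,"rx":0,"ry":0,"rz":4}]'>/dev/null; python3 g.py && python3 -m jog '[{"grip":1,"x":0,"y":0,"z":0,"rx":0,"ry":0,"rz":4},{"grip":1,"x":0,"y":0,"z":0.1,"rx":0,"ry":0,"rz":4},{"grip":1,"x":0,"y":0,"z":0,"rx":0,"ry":0,"rz":4}]'>/dev/null; python3 g.py && python3 -m jog '[{"grip":1,"x":0,"y":0,"z":0,"rx":0,"ry":0,"rz":4},{"grip":1,"x":0,"y":0,"z":0.1,"rx":0,"ry":0,"rz":4}]'>/dev/null; python3 g.py && python3 -m jog '[{"grip":1,"x":0,"y":0,"z":0,"rx":0,"ry":0,"rz":3},{"grip":1,"x":0,"y":0,"z":0,"rx":0,"ry":0,"rz":2}]'>/dev/null; python3 g.py && python3 -m jog '[{"grip":1,"x":0,"y":0,"z":0,"rx":0,"ry":0,"rz":3},{"grip":1,"x":0,"y":0,"z":0.1,"rx":0,"ry":0,"rz":2}]'>/dev/null; python3 g.py
```

```text
t18.80 p [533.9 151.1 316.3] yaw-35.3 tilt [0.1  0.01] F [-0.8 -0.7  3.9] M [-0.142  0.207  0.061] q6 0.71 op0.101
t19.05 p [533.8 151.2 316.2] yaw-47.3 tilt [0.08 0.02] F [-1.8 -0.1  3.1] M [-0.039  0.266  0.09 ] q6 0.92 op0.102
t19.30 p [533.7 151.3 316.1] yaw-59.3 tilt [0.06 0.05] F [-1.4  1.   2.9] M [0.059 0.285 0.088] q6 1.13 op0.104
t19.47 p [533.7 151.4 316. ] yaw-67.3 tilt [0.06 0.07] F [-1.9 -0.3  3.6] M [0.16  0.337 0.047] q6 1.27 op0.101
t19.63 p [533.7 151.4 315.9] yaw-72.3 tilt [0.05 0.08] F [-1.7  0.9  2.8] M [0.177 0.35  0.038] q6 1.35 op0.105
t19.80 p [533.7 151.5 315.9] yaw-77.3 tilt [0.05 0.09] F [-1.5  0.4  3.8] M [0.163 0.42  0.053] q6 1.44 op0.103
```

```bash

python3 -m jog '[{"grip":1,"x":0,"y":0,"z":0,"rx":0,"ry":0,"rz":3},{"grip":1,"x":0,"y":0,"z":0,"rx":0,"ry":0,"rz":2}]'>/dev/null; python3 g.py && python3 -m jog '[{"grip":1,"x":0,"y":0,"z":0,"rx":0,"ry":0,"rz":3},{"grip":1,"x":0,"y":0,"z":0.1,"rx":0,"ry":0,"rz":2}]'>/dev/null; python3 g.py && python3 -m jog '[{"grip":1,"x":0,"y":0,"z":0,"rx":0,"ry":0,"rz":3},{"grip":1,"x":0,"y":0,"z":0,"rx":0,"ry":0,"rz":2}]'>/dev/null; python3 g.py && python3 -m jog '[{"grip":1,"x":0,"y":0,"z":0,"rx":0,"ry":0,"rz":3},{"grip":1,"x":0,"y":0,"z":0.1,"rx":0,"ry":0,"rz":2}]'>/dev/null; python3 g.py && python3 -m jog '[{"grip":1,"x":0,"y":0,"z":0,"rx":0,"ry":0,"rz":3},{"grip":1,"x":0,"y":0,"z":0,"rx":0,"ry":0,"rz":2}]'>/dev/null; python3 g.py && python3 -m jog '[{"grip":1,"x":0,"y":0,"z":0,"rx":0,"ry":0,"rz":3},{"grip":1,"x":0,"y":0,"z":0.1,"rx":0,"ry":0,"rz":2}]'>/dev/null; python3 g.py
```

```text
t19.97 p [533.6 151.5 315.8] yaw-82.3 tilt [0.05 0.1 ] F [-0.2  1.6  2.5] M [0.208 0.372 0.046] q6 1.53 op0.105
t20.13 p [533.7 151.6 315.8] yaw-87.3 tilt [0.06 0.11] F [-1.7  1.8  3.9] M [0.242 0.358 0.085] q6 1.62 op0.104
t20.30 p [533.7 151.6 315.8] yaw-92.3 tilt [0.06 0.12] F [-1.2  1.5  3. ] M [0.404 0.308 0.031] q6 1.70 op0.101
t20.47 p [533.7 151.7 315.7] yaw-97.3 tilt [0.07 0.14] F [-0.8  1.1  3.3] M [0.39  0.309 0.138] q6 1.79 op0.106
t20.63 p [533.7 151.7 315.7] yaw-102.3 tilt [0.07 0.15] F [-1.6  1.6  3.4] M [0.5   0.257 0.026] q6 1.88 op0.102
t20.80 p [533.7 151.8 315.6] yaw-107.3 tilt [0.08 0.16] F [-1.3  2.4  3.3] M [0.521 0.344 0.076] q6 1.96 op0.107
```

```bash

python3 -m jog '[{"grip":1,"x":-0.4,"y":0.2,"z":0,"rx":0,"ry":0,"rz":3},{"grip":1,"x":0,"y":0,"z":0,"rx":0,"ry":0,"rz":2}]'>/dev/null; python3 g.py && python3 -m jog '[{"grip":1,"x":0,"y":0,"z":0,"rx":0,"ry":0,"rz":3},{"grip":1,"x":0,"y":0,"z":0.1,"rx":0,"ry":0,"rz":2}]'>/dev/null; python3 g.py && python3 -m jog '[{"grip":1,"x":0,"y":0,"z":0,"rx":0,"ry":0,"rz":3},{"grip":1,"x":0,"y":0,"z":0,"rx":0,"ry":0,"rz":2}]'>/dev/null; python3 g.py && python3 -m jog '[{"grip":1,"x":0,"y":0,"z":0,"rx":0,"ry":0,"rz":3},{"grip":1,"x":0,"y":0,"z":0.1,"rx":0,"ry":0,"rz":2}]'>/dev/null; python3 g.py && python3 -m jog '[{"grip":1,"x":0,"y":0,"z":0,"rx":0,"ry":0,"rz":3},{"grip":1,"x":0,"y":0,"z":0,"rx":0,"ry":0,"rz":2}]'>/dev/null; python3 g.py && python3 -m jog '[{"grip":1,"x":0,"y":0,"z":0,"rx":0,"ry":0,"rz":3},{"grip":1,"x":0,"y":0,"z":0.1,"rx":0,"ry":0,"rz":2}]'>/dev/null; python3 g.py
```

```text
t20.97 p [533.6 152.1 315.6] yaw-112.3 tilt [0.09 0.13] F [-1.   1.3  2.7] M [0.438 0.236 0.033] q6 2.05 op0.105
t21.13 p [533.7 152.1 315.5] yaw-117.3 tilt [0.1  0.14] F [-1.8  2.5  3.6] M [0.376 0.269 0.049] q6 2.14 op0.108
t21.30 p [533.7 152.1 315.5] yaw-122.3 tilt [0.11 0.16] F [-0.4  2.4  3. ] M [0.502 0.162 0.041] q6 2.23 op0.105
t21.47 p [533.7 152.2 315.5] yaw-127.3 tilt [0.12 0.16] F [-0.4  2.1  2.8] M [0.522 0.151 0.048] q6 2.31 op0.108
t21.63 p [533.7 152.2 315.4] yaw-132.3 tilt [0.13 0.17] F [-0.7  2.6  1.4] M [0.5   0.082 0.135] q6 2.40 op0.104
t21.80 p [533.8 152.2 315.4] yaw-137.3 tilt [0.15 0.18] F [-0.   2.2  2. ] M [0.567 0.115 0.043] q6 2.49 op0.104
```

```bash

python3 -m jog '[{"grip":1,"x":-0.2,"y":0,"z":0,"rx":0,"ry":0,"rz":3},{"grip":1,"x":0,"y":0,"z":0,"rx":0,"ry":0,"rz":2}]'>/dev/null; python3 g.py && python3 -m jog '[{"grip":1,"x":0,"y":0,"z":0,"rx":0,"ry":0,"rz":3},{"grip":1,"x":0,"y":0,"z":0.1,"rx":0,"ry":0,"rz":2}]'>/dev/null; python3 g.py && python3 -m jog '[{"grip":1,"x":0,"y":0,"z":0.1,"rx":0,"ry":0,"rz":2}]'>/dev/null; python3 g.py
```

```text
t21.97 p [533.9 152.4 315.4] yaw-142.3 tilt [0.14 0.17] F [-0.1  2.3  1.8] M [0.498 0.111 0.076] q6 2.58 op0.103
t22.13 p [534.  152.4 315.3] yaw-147.3 tilt [0.16 0.18] F [0.1 2.4 3.4] M [0.632 0.096 0.134] q6 2.66 op0.100
t22.22 p [534.  152.4 315.3] yaw-149.3 tilt [0.17 0.18] F [-0.1  2.5  3. ] M [0.573 0.086 0.104] q6 2.70 op0.101
```

No bind yet and q6 is at 2.70, near its limit. I regrip half a turn back: relax, open, rise and turn -180°.

```bash

python3 -m jog '[{"grip":1,"x":0,"y":0,"z":0,"rx":0,"ry":0,"rz":-2},{"grip":0.5,"x":0,"y":0,"z":0,"rx":0,"ry":0,"rz":0},{"grip":0.5,"x":0,"y":0,"z":0,"rx":0,"ry":0,"rz":0},{"grip":0.5,"x":0,"y":0,"z":0,"rx":0,"ry":0,"rz":0},{"grip":0.5,"x":0,"y":0,"z":-4,"rx":0,"ry":0,"rz":0},{"grip":0.5,"x":0,"y":0,"z":-18,"rx":0,"ry":0,"rz":0},{"grip":0.5,"x":0,"y":0,"z":-20,"rx":0,"ry":0,"rz":0},{"grip":0.5,"x":0,"y":0,"z":0,"rx":0,"ry":0,"rz":0}]'; python3 st.py;  python3 -c "
from h import *
c=read_camera('scene');crop(c,'s9.png',280,340,110,195,7)"
```

```text
time: 22.88
eef_pos: [0.5348, 0.1517, 0.3608]
tcp_rot: [-0.283, 0.959, -0.001, 0.004]
contact_force: [1.0, -0.2, 0.7]
opening: 0.5
t22.88 p [534.8 151.7 360.8] yaw-147.1 tilt [0.45 0.04] F [ 1.  -0.2  0.7] M [ 0.029 -0.062  0.016] q6 2.66 op0.500
```

View pics/s9.png

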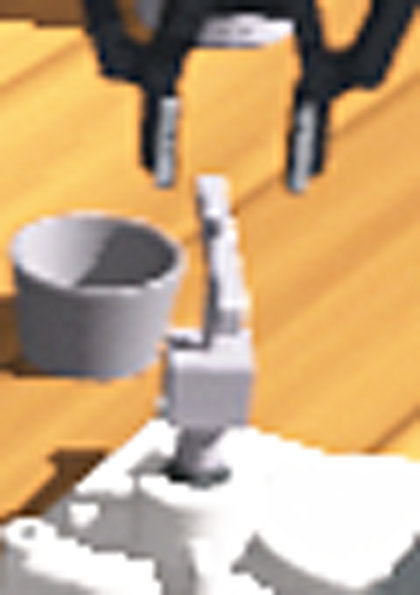

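The wrench stands seated on the tap (bar at (215,250), foot at (208,380)) and the fingers are clear above it. I turn the tool back half a turn.

```bash

python3 -m jog '[{"grip":0.5,"x":0,"y":0,"z":0,"rx":0,"ry":0,"rz":-7},{"grip":0.5,"x":0,"y":0,"z":0,"rx":0,"ry":0,"rz":-7},{"grip":0.5,"x":0,"y":0,"z":0,"rx":0,"ry":0,"rz":-7},{"grip":0.5,"x":0,"y":0,"z":0,"rx":0,"ry":0,"rz":-7},{"grip":0.5,"x":0,"y":0,"z":0,"rx":0,"ry":0,"rz":-7},{"grip":0.5,"x":0,"y":0,"z":0,"rx":0,"ry":0,"rz":-7},{"grip":0.5,"x":0,"y":0,"z":0,"rx":0,"ry":0,"rz":-7},{"grip":0.5,"x":0,"y":0,"z":0,"rx":0,"ry":0,"rz":-7}]'>/dev/null;
python3 -m jog '[{"grip":0.5,"x":0,"y":0,"z":0,"rx":0,"ry":0,"rz":-7},{"grip":0.5,"x":0,"y":0,"z":0,"rx":0,"ry":0,"rz":-7},{"grip":0.5,"x":0,"y":0,"z":0,"rx":0,"ry":0,"rz":-7},{"grip":0.5,"x":0,"y":0,"z":0,"rx":0,"ry":0,"rz":-7},{"grip":0.5,"x":0,"y":0,"z":0,"rx":0,"ry":0,"rz":-7},{"grip":0.5,"x":0,"y":0,"z":0,"rx":0,"ry":0,"rz":-7},{"grip":0.5,"x":0,"y":0,"z":0,"rx":0,"ry":0,"rz":-7},{"grip":0.5,"x":0,"y":0,"z":0,"rx":0,"ry":0,"rz":-7}]'>/dev/null;
python3 -m jog '[{"grip":0.5,"x":0,"y":0,"z":0,"rx":0,"ry":0,"rz":-7},{"grip":0.5,"x":0,"y":0,"z":0,"rx":0,"ry":0,"rz":-7},{"grip":0.5,"x":0,"y":0,"z":0,"rx":0,"ry":0,"rz":-7},{"grip":0.5,"x":0,"y":0,"z":0,"rx":0,"ry":0,"rz":-7},{"grip":0.5,"x":0,"y":0,"z":0,"rx":0,"ry":0,"rz":-7},{"grip":0.5,"x":0,"y":0,"z":0,"rx":0,"ry":0,"rz":-7},{"grip":0.5,"x":0,"y":0,"z":0,"rx":0,"ry":0,"rz":-7},{"grip":0.5,"x":0,"y":0,"z":0,"rx":0,"ry":0,"rz":-7}]'>/dev/null;
python3 -m jog '[{"grip":0.5,"x":0,"y":0,"z":0,"rx":0,"ry":0,"rz":-7},{"grip":0.5,"x":0,"y":0,"z":0,"rx":0,"ry":0,"rz":-5},{"grip":0.5,"x":0,"y":0,"z":0,"rx":0,"ry":0,"rz":0},{"grip":0.5,"x":0,"y":0,"z":0,"rx":0,"ry":0,"rz":0}]'>/dev/null; python3 st.py; python3 - <<'E'
from h import *
np.set_printoptions(precision=3,suppress=True)
s=get_state();R=Ro.from_quat(s["tcp_rot"]);T=R.as_matrix()
yaw=np.arctan2(T[1,0],T[0,0]);D=Ro.from_matrix(np.array([[np.cos(yaw),np.sin(yaw),0],[np.sin(yaw),-np.cos(yaw),0],[0,0,-1]]))
print("fix",np.degrees((R.inv()*D).as_rotvec()),"to axis",T.T@(np.array([.5343,.1518,s["eef_pos"][2]])-s["eef_pos"])*1000)
c=read_camera("wrist");cv2.imwrite("pics/w9.png",c["frame"][:,:,::-1])
E
```

```text
t25.27 p [533.3 151.6 355.2] yaw32.8 tilt [-0.1  -0.01] F [ 0.3  0.1 -0.8] M [-0.023 -0.005  0.006] q6 -0.48 op0.499
fix [-0.043  0.086 -0.   ] to axis [ 0.95   0.316 -0.002]
```

View pics/w9.png

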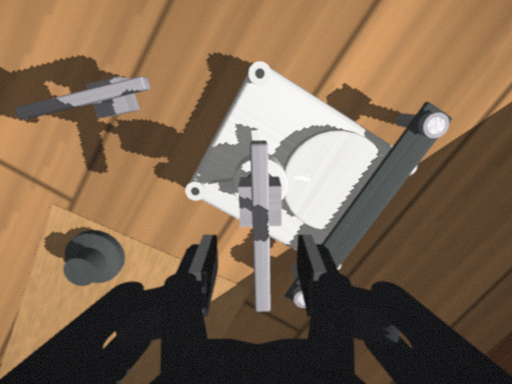

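```bash
python3 - <<'E'
from h import *
np.set_printoptions(precision=3,suppress=True)
s=get_state();T=Ro.from_quat(s["tcp_rot"]).as_matrix()
c=read_camera("wrist");crop(c,"w9z.png",215,310,125,325,3)
p=[plane(c,*q,.166) for q in [(259.5,142),(262.5,311)]]
for x in p+[(p[0]+p[1])/2]: print(x,T.T@(x-s["eef_pos"])*1000)
print(np.linalg.norm(p[0]-p[1]))
E
```

```text
[0.505 0.198 0.166] [  1.275 -54.415 189.491]
[0.566 0.107 0.166] [  3.467  55.424 189.424]
[0.535 0.152 0.166] [  2.371   0.505 189.458]
0.10986078589970037
```

View pics/w9z.png

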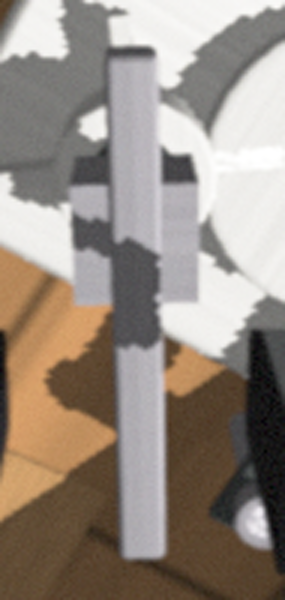

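The wrist view shows the bar from (259,142) to (262,311): length 109.9 mm, 1 to 2 mm to tool +x and 1.1° off. I correct that, descend 40 mm and regrip.

```bash

python3 -m jog '[{"grip":0.5,"x":1.3,"y":0.3,"z":0,"rx":0,"ry":0,"rz":-1},{"grip":0.5,"x":0,"y":0,"z":18,"rx":0,"ry":0,"rz":0},{"grip":0.5,"x":0,"y":0,"z":16,"rx":0,"ry":0,"rz":0},{"grip":0.5,"x":0,"y":0,"z":6,"rx":0,"ry":0,"rz":0},{"grip":0.5,"x":0,"y":0,"z":0,"rx":0,"ry":0,"rz":0}]'; python3 st.py; python3 -m jog '[{"grip":0.8,"x":0,"y":0,"z":0,"rx":0,"ry":0,"rz":0},{"grip":0.8,"x":0,"y":0,"z":0,"rx":0,"ry":0,"rz":0}]'>/dev/null; python3 st.py
```

```text
time: 25.78
eef_pos: [0.5342, 0.152, 0.3142]
tcp_rot: [0.957, 0.292, -0.002, -0.0]
contact_force: [-0.1, 0.7, -0.8]
opening: 0.499
t25.78 p [534.2 152.  314.2] yaw33.9 tilt [-0.24 -0.02] F [-0.1  0.7 -0.8] M [-0.037  0.019  0.008] q6 -0.50 op0.499
t25.95 p [535.3 152.1 317.4] yaw33.9 tilt [0.1  0.01] F [-0.2 -0.1  1. ] M [-0.02  -0.056  0.044] q6 -0.50 op0.223
```

```bash

python3 -m jog '[{"grip":1,"x":0,"y":0,"z":0,"rx":0,"ry":0,"rz":0},{"grip":1,"x":0,"y":0,"z":0,"rx":0,"ry":0,"rz":0},{"grip":1,"x":0,"y":0,"z":0,"rx":0,"ry":0,"rz":0}]' 60 >/dev/null; python3 st.py; python3 -m jog '[{"grip":1,"x":0,"y":0,"z":0,"rx":0,"ry":0,"rz":0},{"grip":1,"x":0,"y":0,"z":0,"rx":0,"ry":0,"rz":0}]' >/dev/null; python3 st.py
```

```text
t26.20 p [535.2 152.1 317.7] yaw33.9 tilt [ 0.11 -0.  ] F [ 0.1 -0.6  3.2] M [-0.082  0.149  0.035] q6 -0.50 op0.102
t26.37 p [535.2 152.1 317.7] yaw33.9 tilt [0.11 0.  ] F [-1.  -0.3  5.3] M [-0.15   0.202 -0.014] q6 -0.50 op0.099
```

```bash

python3 -m jog '[{"grip":1,"x":0,"y":0,"z":0,"rx":0,"ry":0,"rz":3},{"grip":1,"x":0,"y":0,"z":0,"rx":0,"ry":0,"rz":2}]'>/dev/null; python3 g.py && python3 -m jog '[{"grip":1,"x":0,"y":0,"z":0,"rx":0,"ry":0,"rz":2},{"grip":1,"x":0,"y":0,"z":0.1,"rx":0,"ry":0,"rz":2}]'>/dev/null; python3 g.py && python3 -m jog '[{"grip":1,"x":0,"y":0,"z":0,"rx":0,"ry":0,"rz":2},{"grip":1,"x":0,"y":0,"z":0,"rx":0,"ry":0,"rz":2}]'>/dev/null; python3 g.py && python3 -m jog '[{"grip":1,"x":0,"y":0,"z":0,"rx":0,"ry":0,"rz":2},{"grip":1,"x":0,"y":0,"z":0.1,"rx":0,"ry":0,"rz":2}]'>/dev/null; python3 g.py && python3 -m jog '[{"grip":1,"x":0,"y":0,"z":0,"rx":0,"ry":0,"rz":2},{"grip":1,"x":0,"y":0,"z":0,"rx":0,"ry":0,"rz":2}]'>/dev/null; python3 g.py && python3 -m jog '[{"grip":1,"x":0,"y":0,"z":0,"rx":0,"ry":0,"rz":2},{"grip":1,"x":0,"y":0,"z":0.1,"rx":0,"ry":0,"rz":2}]'>/dev/null; python3 g.py
```

```text
t26.53 p [535.3 152.1 317.7] yaw28.8 tilt [ 0.11 -0.01] F [-1.6 -0.5  5.9] M [-0.097  0.239  0.09 ] q6 -0.41 op0.099
t26.70 p [535.3 152.1 317.7] yaw24.9 tilt [ 0.12 -0.01] F [-1.  -0.3  6.4] M [-0.112  0.277  0.111] q6 -0.34 op0.105
t26.87 p [535.3 152.1 317.7] yaw20.9 tilt [ 0.12 -0.02] F [-0.9 -0.7  5.9] M [-0.136  0.223  0.172] q6 -0.27 op0.099
t26.87 p [535.3 152.1 317.7] yaw20.9 tilt [ 0.12 -0.02] F [-0.9 -0.7  5.9] M [-0.136  0.223  0.172] q6 -0.27 op0.099
t26.87 p [535.3 152.1 317.7] yaw20.9 tilt [ 0.12 -0.02] F [-0.9 -0.7  5.9] M [-0.136  0.223  0.172] q6 -0.27 op0.099
t26.87 p [535.3 152.1 317.7] yaw20.9 tilt [ 0.12 -0.02] F [-0.9 -0.7  5.9] M [-0.136  0.223  0.172] q6 -0.27 op0.099
```

```bash

python3 -m jog '[{"grip":1,"x":0,"y":0,"z":0,"rx":0,"ry":0,"rz":1}]'>/dev/null; python3 g.py;  python3 -m jog '[{"grip":1,"x":0,"y":0,"z":0,"rx":0,"ry":0,"rz":1}]'>/dev/null; python3 g.py; python3 -m jog '[{"grip":1,"x":0,"y":0,"z":0,"rx":0,"ry":0,"rz":0}]'>/dev/null; python3 g.py
```

```text
t26.95 p [535.3 152.1 317.7] yaw19.9 tilt [ 0.12 -0.02] F [-0.6 -0.3  6.3] M [-0.197  0.229  0.241] q6 -0.25 op0.102
t27.03 p [535.3 152.1 317.6] yaw18.9 tilt [ 0.12 -0.02] F [-1.7 -0.4  6.3] M [-0.097  0.226  0.244] q6 -0.24 op0.101
t27.12 p [535.3 152.1 317.6] yaw19.0 tilt [ 0.12 -0.02] F [-1.2 -0.2  5.4] M [-0.167  0.293  0.251] q6 -0.24 op0.105
```

Second tightening: 0.25 N m at about 242° of tap turn. I back off about 111° at the tool.

```bash

python3 -m jog '[{"grip":1,"x":0,"y":0,"z":-0.2,"rx":0,"ry":0,"rz":-4},{"grip":1,"x":0,"y":0,"z":0,"rx":0,"ry":0,"rz":-4}]'>/dev/null; python3 st.py; python3 -m jog '[{"grip":1,"x":0,"y":0,"z":0,"rx":0,"ry":0,"rz":-4},{"grip":1,"x":0,"y":0,"z":0,"rx":0,"ry":0,"rz":-4},{"grip":1,"x":0,"y":0,"z":0,"rx":0,"ry":0,"rz":-4}]'>/dev/null; python3 g.py && python3 -m jog '[{"grip":1,"x":0,"y":0,"z":0,"rx":0,"ry":0,"rz":-4},{"grip":1,"x":0,"y":0,"z":-0.1,"rx":0,"ry":0,"rz":-4},{"grip":1,"x":0,"y":0,"z":0,"rx":0,"ry":0,"rz":-4}]'>/dev/null&& python3 g.py && python3 -m jog '[{"grip":1,"x":0,"y":0,"z":-0.1,"rx":0,"ry":0,"rz":-4},{"grip":1,"x":0,"y":0,"z":0,"rx":0,"ry":0,"rz":-4},{"grip":1,"x":0,"y":0,"z":-0.1,"rx":0,"ry":0,"rz":-4}]'>/dev/null&& python3 g.py && python3 -m jog '[{"grip":1,"x":0,"y":0,"z":0,"rx":0,"ry":0,"rz":-4},{"grip":1,"x":0,"y":0,"z":-0.1,"rx":0,"ry":0,"rz":-4},{"grip":1,"x":0,"y":0,"z":0,"rx":0,"ry":0,"rz":-4}]'>/dev/null&& python3 g.py
```

```text
t27.28 p [535.2 152.1 317.6] yaw27.2 tilt [ 0.12 -0.01] F [-0.7 -0.1  5. ] M [-0.151  0.167  0.068] q6 -0.38 op0.106
t27.53 p [535.3 152.1 317.7] yaw39.1 tilt [0.15 0.03] F [-0.5 -0.1  5.2] M [ 0.025  0.086 -0.04 ] q6 -0.59 op0.101
t27.78 p [535.2 152.1 317.7] yaw51.1 tilt [0.11 0.02] F [-1.3 -0.1  5.6] M [-0.062  0.147 -0.059] q6 -0.80 op0.102
t28.03 p [535.2 152.1 317.8] yaw63.1 tilt [0.11 0.03] F [-0.7 -0.4  5. ] M [-0.06   0.158 -0.046] q6 -1.01 op0.102
t28.28 p [535.2 152.1 317.9] yaw75.1 tilt [0.1  0.03] F [-1.1 -0.8  4.5] M [-0.026  0.163 -0.142] q6 -1.22 op0.097
```

Rotation is now well centred. I back off to about yaw 131.

```bash

python3 -m jog '[{"grip":1,"x":0,"y":0,"z":0,"rx":0,"ry":0,"rz":-4},{"grip":1,"x":0,"y":0,"z":-0.1,"rx":0,"ry":0,"rz":-4},{"grip":1,"x":0,"y":0,"z":0,"rx":0,"ry":0,"rz":-4},{"grip":1,"x":0,"y":0,"z":-0.1,"rx":0,"ry":0,"rz":-4}]'>/dev/null; python3 g.py && python3 -m jog '[{"grip":1,"x":0,"y":0,"z":0,"rx":0,"ry":0,"rz":-4},{"grip":1,"x":0,"y":0,"z":-0.1,"rx":0,"ry":0,"rz":-4},{"grip":1,"x":0,"y":0,"z":0,"rx":0,"ry":0,"rz":-4}]'>/dev/null&& python3 g.py && python3 -m jog '[{"grip":1,"x":0,"y":0,"z":-0.1,"rx":0,"ry":0,"rz":-4},{"grip":1,"x":0,"y":0,"z":0,"rx":0,"ry":0,"rz":-4},{"grip":1,"x":0,"y":0,"z":-0.1,"rx":0,"ry":0,"rz":-4},{"grip":1,"x":0,"y":0,"z":0,"rx":0,"ry":0,"rz":-4}]'>/dev/null&& python3 g.py && python3 -m jog '[{"grip":1,"x":0,"y":0,"z":0,"rx":0,"ry":0,"rz":-4},{"grip":1,"x":0,"y":0,"z":-0.1,"rx":0,"ry":0,"rz":-4},{"grip":1,"x":0,"y":0,"z":0,"rx":0,"ry":0,"rz":-4}]'>/dev/null&& python3 g.py
```

```text
t28.62 p [535.2 152.2 318. ] yaw91.1 tilt [0.09 0.04] F [-0.4 -0.4  4.3] M [-0.012  0.148 -0.064] q6 -1.50 op0.103
t28.87 p [535.1 152.2 318.1] yaw103.1 tilt [0.09 0.04] F [-0.2  0.3  4.7] M [ 0.043  0.143 -0.07 ] q6 -1.70 op0.100
t29.20 p [535.1 152.2 318.3] yaw119.1 tilt [0.09 0.04] F [-1.3  0.2  5. ] M [ 0.019  0.19  -0.092] q6 -1.98 op0.104
t29.45 p [535.1 152.2 318.4] yaw131.1 tilt [0.08 0.04] F [ 0.  -0.1  4.7] M [ 0.062  0.239 -0.051] q6 -2.19 op0.104
```

```bash

python3 -m jog '[{"grip":1,"x":0,"y":0,"z":0,"rx":0,"ry":0,"rz":4},{"grip":1,"x":0,"y":0,"z":0,"rx":0,"ry":0,"rz":4},{"grip":1,"x":0,"y":0,"z":0,"rx":0,"ry":0,"rz":4},{"grip":1,"x":0,"y":0,"z":0.1,"rx":0,"ry":0,"rz":4},{"grip":1,"x":0,"y":0,"z":0,"rx":0,"ry":0,"rz":4}]'>/dev/null; python3 g.py && python3 -m jog '[{"grip":1,"x":0,"y":0,"z":0.1,"rx":0,"ry":0,"rz":4},{"grip":1,"x":0,"y":0,"z":0,"rx":0,"ry":0,"rz":4},{"grip":1,"x":0,"y":0,"z":0.1,"rx":0,"ry":0,"rz":4},{"grip":1,"x":0,"y":0,"z":0,"rx":0,"ry":0,"rz":4},{"grip":1,"x":0,"y":0,"z":0,"rx":0,"ry":0,"rz":4}]'>/dev/null&& python3 g.py && python3 -m jog '[{"grip":1,"x":0,"y":0,"z":0.1,"rx":0,"ry":0,"rz":4},{"grip":1,"x":0,"y":0,"z":0,"rx":0,"ry":0,"rz":4},{"grip":1,"x":0,"y":0,"z":0.1,"rx":0,"ry":0,"rz":4},{"grip":1,"x":0,"y":0,"z":0,"rx":0,"ry":0,"rz":4}]'>/dev/null&& python3 g.py && python3 -m jog '[{"grip":1,"x":0,"y":0,"z":0,"rx":0,"ry":0,"rz":4},{"grip":1,"x":0,"y":0,"z":0.1,"rx":0,"ry":0,"rz":4},{"grip":1,"x":0,"y":0,"z":0,"rx":0,"ry":0,"rz":4}]'>/dev/null&& python3 g.py && python3 -m jog '[{"grip":1,"x":0,"y":0,"z":0,"rx":0,"ry":0,"rz":4},{"grip":1,"x":0,"y":0,"z":0.1,"rx":0,"ry":0,"rz":4},{"grip":1,"x":0,"y":0,"z":0,"rx":0,"ry":0,"rz":4}]'>/dev/null&& python3 g.py
```

```text
t29.87 p [535.2 152.2 318.3] yaw110.7 tilt [0.1  0.02] F [-1.9  0.5  4.7] M [0.009 0.267 0.025] q6 -1.84 op0.106
t30.28 p [535.2 152.2 318.2] yaw90.7 tilt [0.1  0.02] F [-1.1 -0.   4.4] M [-0.039  0.157  0.078] q6 -1.49 op0.101
t30.62 p [535.2 152.2 318.1] yaw74.8 tilt [0.11 0.01] F [-1.3 -0.7  5.2] M [-0.068  0.13   0.133] q6 -1.21 op0.102
t30.87 p [535.2 152.2 318. ] yaw62.8 tilt [0.11 0.01] F [-0.7 -0.3  5.7] M [-0.014  0.137  0.129] q6 -1.00 op0.104
t31.12 p [535.2 152.1 317.8] yaw50.8 tilt [0.11 0.  ] F [-1.6 -0.7  5. ] M [-0.096  0.189  0.072] q6 -0.79 op0.106
```

```bash

python3 -m jog '[{"grip":1,"x":0,"y":0,"z":0,"rx":0,"ry":0,"rz":4},{"grip":1,"x":0,"y":0,"z":0.1,"rx":0,"ry":0,"rz":4}]'>/dev/null; python3 g.py && python3 -m jog '[{"grip":1,"x":0,"y":0,"z":0,"rx":0,"ry":0,"rz":3},{"grip":1,"x":0,"y":0,"z":0.1,"rx":0,"ry":0,"rz":3}]'>/dev/null&& python3 g.py && python3 -m jog '[{"grip":1,"x":0,"y":0,"z":0,"rx":0,"ry":0,"rz":3},{"grip":1,"x":0,"y":0,"z":0,"rx":0,"ry":0,"rz":2}]'>/dev/null&& python3 g.py && python3 -m jog '[{"grip":1,"x":0,"y":0,"z":0,"rx":0,"ry":0,"rz":2},{"grip":1,"x":0,"y":0,"z":0.1,"rx":0,"ry":0,"rz":2}]'>/dev/null&& python3 g.py && python3 -m jog '[{"grip":1,"x":0,"y":0,"z":0,"rx":0,"ry":0,"rz":2},{"grip":1,"x":0,"y":0,"z":0,"rx":0,"ry":0,"rz":2}]'>/dev/null&& python3 g.py && python3 -m jog '[{"grip":1,"x":0,"y":0,"z":0,"rx":0,"ry":0,"rz":2},{"grip":1,"x":0,"y":0,"z":0.1,"rx":0,"ry":0,"rz":2}]'>/dev/null&& python3 g.py && python3 -m jog '[{"grip":1,"x":0,"y":0,"z":0,"rx":0,"ry":0,"rz":2},{"grip":1,"x":0,"y":0,"z":0,"rx":0,"ry":0,"rz":2}]'>/dev/null&& python3 g.py
```

```text
t31.28 p [535.2 152.1 317.8] yaw42.8 tilt [ 0.11 -0.  ] F [-0.7  0.2  4.8] M [-0.125  0.22   0.062] q6 -0.65 op0.100
t31.45 p [535.2 152.1 317.7] yaw36.8 tilt [ 0.11 -0.01] F [-1.  -0.9  5.4] M [-0.103  0.247  0.046] q6 -0.55 op0.107
t31.62 p [535.2 152.1 317.7] yaw31.8 tilt [ 0.11 -0.01] F [ 0.  -0.8  5.7] M [-0.137  0.154  0.037] q6 -0.46 op0.104
t31.78 p [535.2 152.1 317.7] yaw27.9 tilt [ 0.11 -0.01] F [-1.8 -0.3  5.3] M [-0.191  0.243  0.024] q6 -0.39 op0.099
t31.95 p [535.2 152.1 317.6] yaw23.9 tilt [ 0.1  -0.01] F [-0.9 -0.8  5.5] M [-0.135  0.204  0.025] q6 -0.32 op0.100
t32.12 p [535.2 152.1 317.6] yaw19.9 tilt [ 0.11 -0.01] F [-2.  -1.4  5.2] M [-0.184  0.275  0.045] q6 -0.25 op0.101
t32.28 p [535.2 152.1 317.6] yaw15.9 tilt [ 0.1  -0.01] F [-1.1 -0.6  5.1] M [-0.184  0.224  0.047] q6 -0.18 op0.103
```

Past the second bind point and running free. I continue in small steps.

```bash

python3 -m jog '[{"grip":1,"x":0,"y":0,"z":0,"rx":0,"ry":0,"rz":2},{"grip":1,"x":0,"y":0,"z":0.1,"rx":0,"ry":0,"rz":2}]'>/dev/null; python3 g.py && python3 -m jog '[{"grip":1,"x":0,"y":0,"z":0,"rx":0,"ry":0,"rz":2},{"grip":1,"x":0,"y":0,"z":0,"rx":0,"ry":0,"rz":2}]'>/dev/null&& python3 g.py && python3 -m jog '[{"grip":1,"x":0,"y":0,"z":0,"rx":0,"ry":0,"rz":2},{"grip":1,"x":0,"y":0,"z":0,"rx":0,"ry":0,"rz":2}]'>/dev/null&& python3 g.py && python3 -m jog '[{"grip":1,"x":0,"y":0,"z":0,"rx":0,"ry":0,"rz":2},{"grip":1,"x":0,"y":0,"z":0.1,"rx":0,"ry":0,"rz":2}]'>/dev/null&& python3 g.py && python3 -m jog '[{"grip":1,"x":0,"y":0,"z":0,"rx":0,"ry":0,"rz":2},{"grip":1,"x":0,"y":0,"z":0,"rx":0,"ry":0,"rz":2}]'>/dev/null&& python3 g.py && python3 -m jog '[{"grip":1,"x":0,"y":0,"z":0,"rx":0,"ry":0,"rz":2},{"grip":1,"x":0,"y":0,"z":0.1,"rx":0,"ry":0,"rz":2}]'>/dev/null&& python3 g.py && python3 -m jog '[{"grip":1,"x":0,"y":0,"z":0,"rx":0,"ry":0,"rz":2},{"grip":1,"x":0,"y":0,"z":0,"rx":0,"ry":0,"rz":2}]'>/dev/null&& python3 g.py
```

```text
t32.45 p [535.2 152.  317.5] yaw11.9 tilt [ 0.1  -0.01] F [-1.9 -0.3  6.3] M [-0.157  0.31   0.058] q6 -0.11 op0.099
t32.62 p [535.2 152.1 317.5] yaw7.9 tilt [ 0.11 -0.02] F [-1.2 -1.5  6. ] M [-0.195  0.286  0.11 ] q6 -0.04 op0.102
t32.78 p [535.2 152.  317.5] yaw3.9 tilt [ 0.1  -0.02] F [-1.1 -0.5  5.5] M [-0.171  0.296  0.071] q6 0.03 op0.101
t32.95 p [535.2 152.  317.4] yaw-0.1 tilt [ 0.1  -0.02] F [-1.2  0.3  5.6] M [-0.143  0.324  0.018] q6 0.10 op0.100
t33.12 p [535.2 152.  317.4] yaw-4.1 tilt [ 0.09 -0.02] F [-1.9 -0.7  5.5] M [-0.157  0.293  0.087] q6 0.17 op0.100
t33.28 p [535.2 152.1 317.3] yaw-8.1 tilt [ 0.09 -0.02] F [-0.5 -1.   6.1] M [-0.182  0.288  0.1  ] q6 0.24 op0.103
t33.45 p [535.2 152.  317.3] yaw-12.1 tilt [ 0.09 -0.02] F [-2.4 -0.4  5.8] M [-0.227  0.349  0.026] q6 0.31 op0.100
```

```bash

python3 -m jog '[{"grip":1,"x":0,"y":0,"z":0,"rx":0,"ry":0,"rz":2},{"grip":1,"x":0,"y":0,"z":0,"rx":0,"ry":0,"rz":2}]'>/dev/null; python3 g.py && python3 -m jog '[{"grip":1,"x":0,"y":0,"z":0,"rx":0,"ry":0,"rz":2},{"grip":1,"x":0,"y":0,"z":0.1,"rx":0,"ry":0,"rz":2}]'>/dev/null&& python3 g.py && python3 -m jog '[{"grip":1,"x":0,"y":0,"z":0,"rx":0,"ry":0,"rz":2},{"grip":1,"x":0,"y":0,"z":0,"rx":0,"ry":0,"rz":2}]'>/dev/null&& python3 g.py && python3 -m jog '[{"grip":1,"x":0,"y":0,"z":0,"rx":0,"ry":0,"rz":2},{"grip":1,"x":0,"y":0,"z":0.1,"rx":0,"ry":0,"rz":2}]'>/dev/null&& python3 g.py && python3 -m jog '[{"grip":1,"x":0,"y":0,"z":0,"rx":0,"ry":0,"rz":2},{"grip":1,"x":0,"y":0,"z":0,"rx":0,"ry":0,"rz":2}]'>/dev/null&& python3 g.py && python3 -m jog '[{"grip":1,"x":0,"y":0,"z":0,"rx":0,"ry":0,"rz":2},{"grip":1,"x":0,"y":0,"z":0.1,"rx":0,"ry":0,"rz":2}]'>/dev/null&& python3 g.py && python3 -m jog '[{"grip":1,"x":0,"y":0,"z":0,"rx":0,"ry":0,"rz":2},{"grip":1,"x":0,"y":0,"z":0,"rx":0,"ry":0,"rz":2}]'>/dev/null&& python3 g.py
```

```text
t33.62 p [535.2 152.1 317.3] yaw-16.1 tilt [ 0.09 -0.02] F [-1.5 -0.8  5.8] M [-0.186  0.258  0.076] q6 0.38 op0.107
t33.78 p [535.2 152.1 317.3] yaw-20.1 tilt [ 0.09 -0.03] F [-1.6 -0.8  6.5] M [-0.191  0.332  0.149] q6 0.45 op0.105
t33.95 p [535.2 152.  317.3] yaw-24.1 tilt [ 0.09 -0.03] F [-0.9  0.3  5.9] M [-0.182  0.313  0.175] q6 0.52 op0.106
```

```bash

python3 -m jog '[{"grip":1,"x":0,"y":0,"z":0,"rx":0,"ry":0,"rz":1}]'>/dev/null; python3 g.py;  python3 -m jog '[{"grip":1,"x":0,"y":0,"z":0,"rx":0,"ry":0,"rz":1}]'>/dev/null; python3 g.py; python3 -m jog '[{"grip":1,"x":0,"y":0,"z":0,"rx":0,"ry":0,"rz":0}]'>/dev/null; python3 g.py
```

```text
t34.03 p [535.2 152.1 317.3] yaw-25.1 tilt [ 0.1  -0.03] F [-0.9 -1.2  6.1] M [-0.243  0.317  0.204] q6 0.53 op0.103
t34.12 p [535.2 152.1 317.3] yaw-26.0 tilt [ 0.1  -0.04] F [-0.9 -0.9  5.9] M [-0.22   0.248  0.212] q6 0.55 op0.104
t34.20 p [535.2 152.1 317.3] yaw-26.0 tilt [ 0.1  -0.04] F [-1.4 -1.2  5.4] M [-0.187  0.336  0.183] q6 0.55 op0.103
```

```bash

python3 -m jog '[{"grip":1,"x":0,"y":0,"z":0,"rx":0,"ry":0,"rz":1}]'>/dev/null; python3 g.py;  python3 -m jog '[{"grip":1,"x":0,"y":0,"z":0,"rx":0,"ry":0,"rz":0}]'>/dev/null; python3 g.py
```

```text
t34.28 p [535.2 152.1 317.3] yaw-27.0 tilt [ 0.09 -0.04] F [-1.3 -0.5  6.1] M [-0.255  0.319  0.247] q6 0.57 op0.100
t34.37 p [535.2 152.1 317.2] yaw-27.0 tilt [ 0.09 -0.04] F [-1.3 -1.8  5.4] M [-0.215  0.249  0.258] q6 0.57 op0.103
```

Third tightening at about 290° (0.8 turn, or 2.4 mm): the bottom. I ease off within the backlash, open and withdraw.

```bash

python3 -m jog '[{"grip":1,"x":0,"y":0,"z":0,"rx":0,"ry":0,"rz":-4},{"grip":1,"x":0,"y":0,"z":0,"rx":0,"ry":0,"rz":-4},{"grip":1,"x":0,"y":0,"z":0,"rx":0,"ry":0,"rz":-2},{"grip":1,"x":0,"y":0,"z":0,"rx":0,"ry":0,"rz":0}]'>/dev/null; python3 st.py; python3 -m jog '[{"grip":0.6,"x":0,"y":0,"z":0,"rx":0,"ry":0,"rz":0},{"grip":0.4,"x":0,"y":0,"z":0,"rx":0,"ry":0,"rz":0},{"grip":0.4,"x":0,"y":0,"z":0,"rx":0,"ry":0,"rz":0},{"grip":0.4,"x":0,"y":0,"z":0,"rx":0,"ry":0,"rz":0},{"grip":0.4,"x":0,"y":0,"z":-4,"rx":0,"ry":0,"rz":0},{"grip":0.4,"x":0,"y":0,"z":-15,"rx":0,"ry":0,"rz":0},{"grip":0.4,"x":0,"y":0,"z":-25,"rx":0,"ry":0,"rz":0},{"grip":0.4,"x":0,"y":0,"z":-30,"rx":0,"ry":0,"rz":0}]'; python3 -m jog '[{"grip":0.4,"x":0,"y":0,"z":-25,"rx":0,"ry":0,"rz":0},{"grip":0.4,"x":0,"y":0,"z":0,"rx":0,"ry":0,"rz":0},{"grip":0.4,"x":0,"y":0,"z":0,"rx":0,"ry":0,"rz":0}]'; python3 - <<'E'
from h import *
c=read_camera("scene");crop(c,"s10.png",270,350,95,195,6);cv2.imwrite("pics/s10f.png",c["frame"][:,:,::-1])
c=read_camera("wrist");cv2.imwrite("pics/w10.png",c["frame"][:,:,::-1])
E
```

```text
t34.70 p [535.2 152.  317.2] yaw-17.0 tilt [ 0.09 -0.02] F [-2.1 -1.4  6.4] M [-0.204  0.316  0.051] q6 0.39 op0.103
time: 35.37
eef_pos: [0.5343, 0.152, 0.3886]
tcp_rot: [0.989, -0.148, -0.002, 0.001]
contact_force: [0.0, -0.3, -0.6]
opening: 0.602
time: 35.62
eef_pos: [0.5352, 0.1521, 0.4173]
tcp_rot: [0.989, -0.148, 0.002, -0.001]
contact_force: [0.8, 0.2, -0.4]
opening: 0.598
```

View pics/s10.png

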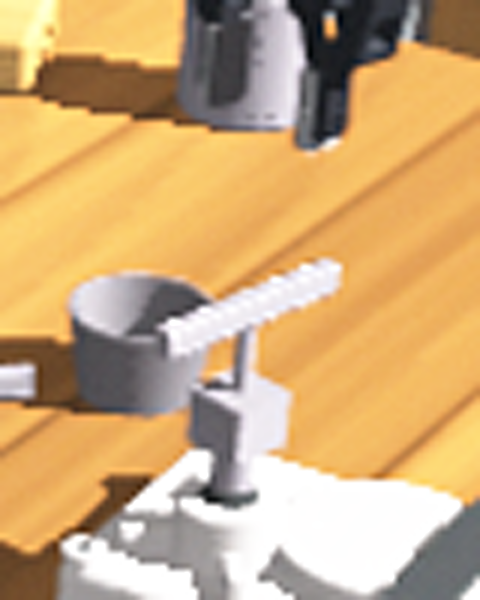

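View pics/w10.png

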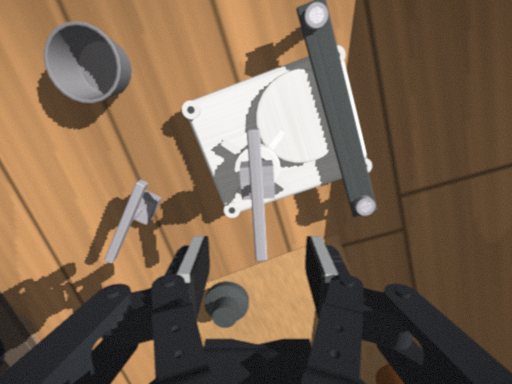

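View pics/s10f.png

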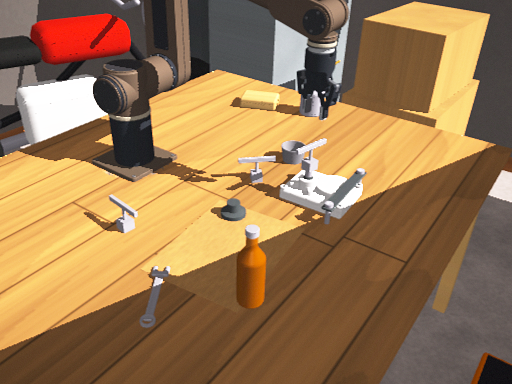

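The wrench stands upright and seated on the shoulder, with its foot at (240,415) in the crop. The bystanders are unmoved and the gripper is clear. I hand in.

```bash
python3 -c "
from plant import *
print(sign_off())"
```

```text
the job is handed in; nothing more can be done
None
```

The tap is worked down to what I take to be the bottom of its hole. The wrench is left seated upright on it, and the job was handed in at about 35.6 s of the 72 s.

**What I did**
- **Fit:** I picked the wrench farthest from the base and seated it on the tap's square. It seated at a tool height of 317.2 mm, against 317.4 mm expected.
- **First stroke:** it bound at about 165° of tap turn, at 0.23 N m. I backed off about a quarter turn.
- **Second stroke:** it bound at about 242°, at 0.25 N m. I had regripped the bar half a turn round during this stroke because the last joint was near its limit. I then backed off about a quarter turn again.
- **Third stroke:** it tightened at about 290° (0.8 turn, or 2.4 mm down), at 0.26 N m, where the bottom was expected. I eased off within the wrench's backlash, let go and lifted clear.

**Last checks**
- The final pictures show the wrench upright and seated, the gripper about 100 mm above it touching nothing, and the bystanders where they started.
- Contact forces stayed under about 10 N, and turning torque never read above 0.26 N m.
- The camera and the contact forces disagreed on the tap axis by about 1.5 mm. I followed the forces.
- The hole depth can't be measured directly. That it is the bottom rests on it being the third tightening and on the 0.8 turn.

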